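Empty the tile dispenser and lock it

ROBOT

A 6-joint arm with a two-finger parallel gripper is mounted at the origin on a cart in front of the work surface, level with it; the furniture and walls round the work are solid. World frame = base frame: x ahead of the robot, y to its left, z up, the work surface at z = 0. Lengths are in m, angles in degrees, forces in N, time in s.
With the tool pointing down it reaches from about 0.25 to 0.725 m from the base axis. Payload 9.7 kg.
Tool frame: the origin (TCP) lies at the very end of the fingers, on their centre line; the grasp point (between the pads) lies 19 mm behind it; z points along the fingers, y is the direction in which the jaws open and shut (so a half turn about z gives the same grasp; the last joint's range is limited). The gripper opens to 85 mm and grips with 20 to 120 N. Pads are 22 mm wide; open, the fingers measure 114 mm over their backs; the gripper's body (76 mm by 85 mm) begins 54 mm behind the grasp point. The pads swing forward as they close: fully open they stand 13 mm farther back than shut.
Start: joints at [63.426, 4.979, 10.078, 95.1, 0, 90], TCP at [0.246, 0.492, 0.231] pointing down, gripper open.
Joint ranges: [-179.16, 179.16], [-48.56, 103.87], [-65.8, 70.77], [-126.05, 130.52], [-82.76, 87.17], [-180, 180]. Speed limits (degrees/s): [127.2, 127.2, 147.25, 180, 180, 180].

INTERFACE

Orientations are given as [roll, pitch, yaw] about the fixed x, y, z axes, in that order (R = Rz(yaw) Ry(pitch) Rx(roll)).
In Python, from workcell import bot gives the robot as it stands. The module is installed in compiled form; this text tells all that it offers.
- The arm moves only by the tool step_arm, never from a script. Its arguments are lists of equal length, an entry for each row: "dr": the turn, a rotation vector about the tool's x, y, z in rad, a list of three; "xyz": the shift along the tool's x, y, z in units of 40 mm (1.0 is 40 mm), a list of three; "gripper": the opening, from 0 (shut) to 1 (fully open). In form: {"dr": [[wx, wy, wz], ...], "xyz": [[x, y, z], ...], "gripper": [gripper, ...]}. A call has exactly 8 rows; each row is the pose to reach, as a shift and turn from the pose commanded when the call began, along the tool's axes at that moment; what a row does not reach only later rows make up. A row lasts 1/10 s, in which the tool goes at most 50 mm and 8.59 degrees, less where a joint would pass 70% of its speed; a pose out of reach is approached as far as the arm can. A call with a gripper value outside its range is refused whole. The fingers move at their own pace and stop on an object; "squeeze" is the grip in N (left out, the last holds). Time passes only in rows, so rows that repeat a pose let the fingers close, or fill a call up. It gives the time, the measured TCP pose, the force and the opening at its end, in the units of the state.
- bot.get_obs(): the state, without advancing time (a new reading comes with each control period).
- bot.camera(name): name is "scene" or "top" or "wrist"; returns a dict with "image" (480x640x3 uint8, red, green, blue), "camera_matrix" (3x3 intrinsics, pixels), "R" (3x3) and "t" (3): a world point X has camera coordinates R X + t. Camera axes: x right, y down, z forward; pixel columns grow to the right and rows downward; lengths in m; the calibration is good to about 2 mm. A picture is of the moment at which its call begins. There is no depth.
- bot.job_done(): hands the job in, once; it reports no verdict.
Trained networks look in a picture, given as the dict that the camera call returned (one of the last four; its "shot" number tells which), for a name from the list of things; names that differ only in an ending like _2 or _b are one class to them, and where a whole thing is asked for, a point or a joint stands for the part that bears it (a point fixed in the world has none). Each returns a list of dicts, best first, with "p" (0 to 1); they miss things now and then, are a little off and sometimes report something else, mostly with a low value. They report only what shows in the picture. A call takes as long as a camera call.
- bot.regions_of(picture, thing): "region" (480x640 bool, what is visible of it) and "box" ([centre column, centre row, width, height] in pixels, round what is visible of it).
The state is a dict: "time": time; "q": joint angles; "qd": joint speeds; "joint_efforts": joint torques, N m; "ee_pos": TCP position; "tcp_rot": TCP orientation; "wrist_force": force on the tool from outside, world axes, zero at the start; "torque": the same for the moment, N m; "opening": finger opening in m.
Only numpy, scipy, OpenCV 4.12 (cv2) and the standard library are available. Lean on these libraries where they do the work, as an engineer would, in place of code of your own. Each camera call takes 0.05 s, during which the arm holds its last target.

TASK

Hand out the wooden tiles for the lesson: work the feed slide of the dispenser to bring out the tiles one after another from the bottom of the stack, and lay every tile flat inside the wooden tray (they may lie on one another). Then draw the empty dispenser's slide fully home and lock it by pushing the loose pin, from the side that faces the robot, all the way through both cheeks and the slide between them, and let go.

Things in the scene. Friction and masses are not known exactly. Their poses are not given: they have to be found in the camera images.
- dispenser: Wooden gravity dispenser, fixed to the table, 91 mm high; origin on the table under the middle of its stack. -x is the outfeed direction (roughly to the robot's left), -y the side facing the robot, z up. Magazine: corner posts under a fixed cover (underside 85 mm up), x and y within 48 and 37 mm; tiles can leave only at the bottom, by a gate 14.5 mm high at its -x end (one tile passes).
- magazine_floor (a point): Centre of the floor under the tile stack, 30 mm above the table; axes as the dispenser's. Seen from here the slide's tongue meets the bottom tile at joint 0.014; while the tongue is in, the stack rests on it, and drops to the floor only once the slide is drawn back below about 0.010.
- runway_end (a point): Far end of the runway, floor height (30 mm), 112 mm from magazine_floor along -x; axes as the dispenser's. Outside the gate the floor is only 32 mm wide, so tiles overhang it by 12 mm on either side and can be gripped across their width. With the slide fully in, a tile stands 60 mm out of the gate, 20 mm still under the stack; pulling it 25 mm or more along -x frees it.
- slide (a joint): Feed slide, m: 0 = fully home (drawn back to dispenser +x, away from the gate), 0.080 = fully pushed in (towards -x). About 1.5 N friction, no spring, stays where it is left; starts up to 10 mm off home. It carries a flat tongue 7.5 mm thick that pushes the bottom tile.
- slide_knob (a point): Centre of the slide's upright round wooden knob, 80 mm above the table: 25 mm diameter from 74 to 92 mm up, top at 95. It moves with the slide; at home it is 142 mm from magazine_floor along dispenser +x. Below it is a block 30 x 24 mm, top 62 mm up, with a 14 mm square cross hole along y, 46 mm up.
- lock_hole (a point): Centre of the lock hole's mouth in the robot-side face of two fixed wooden cheeks (36 mm wide, 60 high, 8 thick) either side of the slide block at home; axes as the dispenser's. The hole, 14 mm square, 46 mm above the table, runs along +y through near cheek, slide and far cheek (46 mm in all) and is clear only with the slide home.
- tray: Loose shallow open wooden tray, outside 116 (x) x 196 (y) x 18 mm, inside 104 x 184 mm, walls 6 mm, floor 6 mm thick. Origin: centre of its underside; z up.
- pin_handle (a point): Centre of the handle of the loose lock pin, which lies on the table. Handle: wooden, 46 mm long along the pin (local x), 20 x 20 mm across; from its end a steel shank, 10 mm diameter and 62 mm long with a tapered tip, runs along local +x. Handle centre 10 mm above the table when lying.
- pin_tip (a point): Tip of the lock pin's steel shank, 85 mm from the handle centre along local x.
- tile_1_c (a point): Centre of plain wooden tile 1: flat, 80 (x) x 56 (y) x 10 (z) mm, 40 g. Stands in the dispenser's stack at first (3 to 5 tiles are present; the numbers do not tell the order).
- tile_2_c (a point): Centre of plain wooden tile 2: flat, 80 (x) x 56 (y) x 10 (z) mm, 40 g. Stands in the dispenser's stack at first (3 to 5 tiles are present; the numbers do not tell the order).
- tile_3_c (a point): Centre of plain wooden tile 3: flat, 80 (x) x 56 (y) x 10 (z) mm, 40 g. Stands in the dispenser's stack at first (3 to 5 tiles are present; the numbers do not tell the order).
- tile_4_c (a point): Centre of plain wooden tile 4: flat, 80 (x) x 56 (y) x 10 (z) mm, 40 g. Stands in the dispenser's stack at first (3 to 5 tiles are present; the numbers do not tell the order).
- tile_5_c (a point): Centre of plain wooden tile 5: flat, 80 (x) x 56 (y) x 10 (z) mm, 40 g. Stands in the dispenser's stack at first (3 to 5 tiles are present; the numbers do not tell the order).

How it is judged:
By the outcome, as a careful person would: the job done as asked, in the order asked, and still so for the second after the job is handed in, with the robot touching nothing.
Of tile_1, tile_2, tile_3, tile_4, tile_5 only 3 to 5 are there at a start; the rules pass over those that are not, and their reading is None.
At some moment in a run one of tray, lock_pin may be knocked a few centimetres aside while the robot is not near it.
Once in a run the grip may slacken for a moment while it holds something.
It also fails if it takes over 210 s, if anything falls off the work surface, if the arm or the gripper's body presses on something with over 40 N, if the wrist force passes 120 N, or if a joint passes its speed limit or range.

## Working session

There is one attempt and no reset: what is moved stays moved. The work goes in short steps, Python scripts to look and compute and a tool call to move; the robot and the scene stay as the last step left them, time stands still between calls to the robot, and variables do not carry over. Pictures are saved under pics/ and viewed, and the job is handed in when it is done.

Besides the shell and the picture viewer there is one more tool, called as a command line: name --argument value ..., lists and objects as JSON in quotes. step_arm: Moves the arm, as the interface text tells. Its arguments: {"type":"object","properties":{"dr":{"type":"array"},"xyz":{"type":"array"},"gripper":{"type":"array"},"squeeze":{"type":"number"}},"required":["dr","xyz","gripper"]}

```bash
mkdir -p pics; ls; python3 - <<'E'
from workcell import bot
import cv2,numpy as np
o=bot.get_obs();print(o)
for n in ["scene","top","wrist"]:
    c=bot.camera(n);cv2.imwrite(f"pics/a_{n}.png",c["image"][:,:,::-1]);print(n,c["camera_matrix"].tolist(),c["R"].round(4).tolist(),c["t"].round(4).tolist(),(-c["R"].T@c["t"]).round(3))
E
```

```text
pics
{'time': 0.0, 'q': array([ 6.34276241e+01,  5.01137987e+00,  1.00337008e+01,  9.51006725e+01,
       -1.29390378e-03,  9.00009107e+01]), 'qd': array([ 0.01624405, -0.02894237,  0.00952957, -0.02299274, -0.11256121,
       -0.07537089]), 'joint_efforts': array([-1.16496056e-03, -5.20382631e+01,  4.64809263e+01,  1.61077548e-02,
       -1.29103191e-04, -6.28412948e-07]), 'ee_pos': array([0.24592787, 0.4916842 , 0.23057365]), 'tcp_rot': array([-1.79921648e+02,  1.29514791e-03,  1.53426715e+02]), 'wrist_force': array([ 0.19191552, -0.50965814,  0.49177721]), 'torque': array([-0.0141997 , -0.03461155,  0.00693083]), 'opening': 0.08553572459857364}
scene [[513.188167566495, 0.0, 313.8455957322085], [0.0, 513.188167566495, 237.93675173601105], [0.0, 0.0, 1.0]] [[-0.5145, -0.8574, 0.0096], [-0.4182, 0.2411, -0.8757], [0.7486, -0.4546, -0.4827]] [0.2718, 0.3111, 0.4503] [-0.067  0.363  0.487]
top [[568.5523077661484, 0.0, 320.52606139991246], [0.0, 568.5523077661484, 243.37735310422877], [0.0, 0.0, 1.0]] [[-0.0266, -0.9996, 0.0002], [-0.9815, 0.026, -0.1897], [0.1896, -0.0053, -0.9818]] [-0.0054, 0.601, 0.9787] [ 0.404 -0.016  1.075]
wrist [[424.8686600139498, 0.0, 309.23370726550337], [0.0, 424.8686600139498, 231.53518378187422], [0.0, 0.0, 1.0]] [[0.4475, 0.8943, -0.0012], [0.8464, -0.4231, 0.3235], [0.2888, -0.1457, -0.9462]] [-0.55, -0.0429, 0.3805] [0.173 0.529 0.373]
```

View pics/a_top.png

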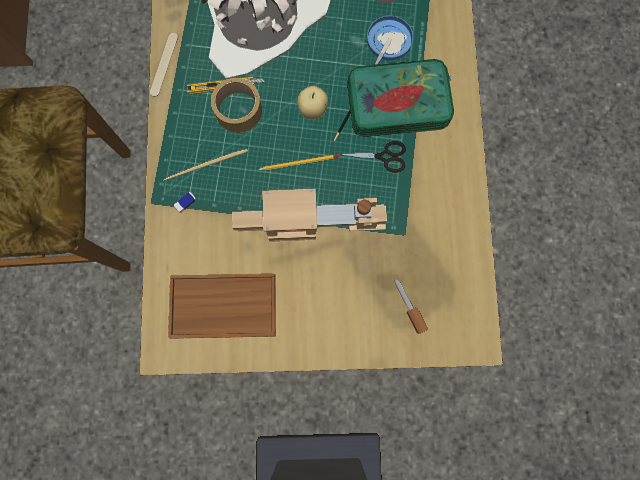

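View pics/a_scene.png

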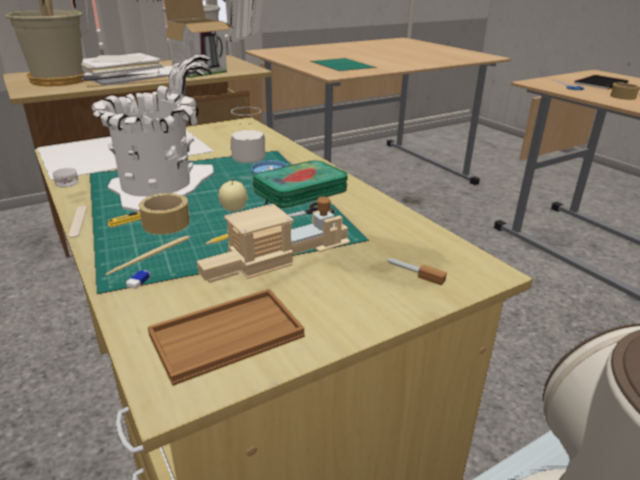

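View pics/a_wrist.png

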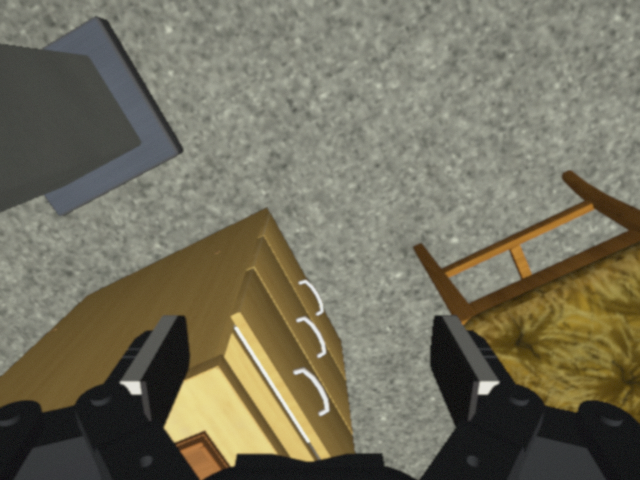

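```bash
cat > h.py <<'E'
from workcell import bot
import cv2,numpy as np
from scipy.spatial.transform import Rotation as Ro
def pw(c,u,v,z):
    K=c["camera_matrix"];d=c["R"].T@(np.linalg.inv(K)@np.array([u,v,1.]));o=-c["R"].T@c["t"]
    return o+d*(z-o[2])/d[2]
def proj(c,X):
    p=c["camera_matrix"]@(c["R"]@np.asarray(X,float)+c["t"]);return p[:2]/p[2]
def save(c,n,box=None,s=1):
    im=c["image"][:,:,::-1]
    if box: im=im[box[1]:box[3],box[0]:box[2]]
    cv2.imwrite("pics/"+n,cv2.resize(im,None,fx=s,fy=s,interpolation=cv2.INTER_CUBIC))
E
python3 - <<'E'
from h import *
for n in ["top","scene"]:
    c=bot.camera(n)
    for t,z in [("dispenser",.091),("tray",.018),("pin_handle",.015),("slide_knob",.095),("tile_1_c",.04)]:
        for r in bot.regions_of(c,t)[:2]:
            m=r["region"].astype(np.uint8);cs=cv2.findContours(m,0,2)[0]
            if not cs: continue
            k=max(cs,key=cv2.contourArea)
            rc=cv2.boxPoints(cv2.minAreaRect(k))
            print(n,t,round(r["p"],2),np.round(r["box"]),m.sum(),[pw(c,*q,z)[:2].round(3).tolist() for q in rc])
    if n=="top": save(c,"b.png",(220,170,420,250),4); save(c,"b2.png",(150,250,450,350),2.6)
    else: save(c,"b3.png",(180,180,380,290),4)
E
```

```text
top dispenser 0.82 [310. 217. 158.  54.] 5007 [[0.692, 0.138], [0.699, -0.139], [0.605, -0.139], [0.598, 0.133]]
top tray 0.79 [222. 305. 108.  65.] 6665 [[0.555, 0.268], [0.554, 0.066], [0.437, 0.065], [0.438, 0.263]]
top pin_handle 0.58 [413. 306.  33.  54.] 498 [[0.529, -0.147], [0.54, -0.168], [0.443, -0.218], [0.432, -0.196]]
top slide_knob 0.91 [345. 214.  56.  22.] 1015 [[0.661, -0.014], [0.67, -0.11], [0.63, -0.113], [0.622, -0.017]]
scene dispenser 0.68 [272. 239. 152.  87.] 5716 [[0.688, 0.154], [0.717, -0.158], [0.49, -0.045], [0.496, 0.193]]
scene tray 0.58 [224. 338. 157. 101.] 8653 [[0.558, 0.266], [0.571, 0.029], [0.416, 0.077], [0.424, 0.275]]
scene pin_handle 0.96 [419. 271.  58.  27.] 529 [[0.519, -0.141], [0.551, -0.177], [0.447, -0.217], [0.421, -0.182]]
scene tile_1_c 0.68 [256. 252.  44.   7.] 134 [[0.632, 0.057], [0.634, 0.007], [0.62, 0.013], [0.618, 0.062]]
scene tile_1_c 0.56 [258. 234.  50.  14.] 284 [[0.701, 0.031], [0.702, -0.028], [0.668, -0.015], [0.668, 0.041]]
```

View pics/b.png

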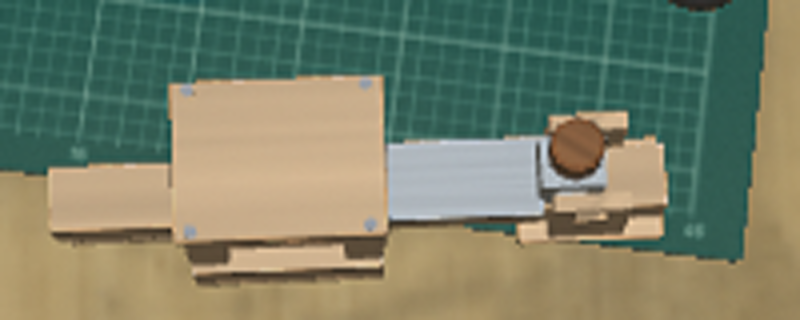

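View pics/b3.png

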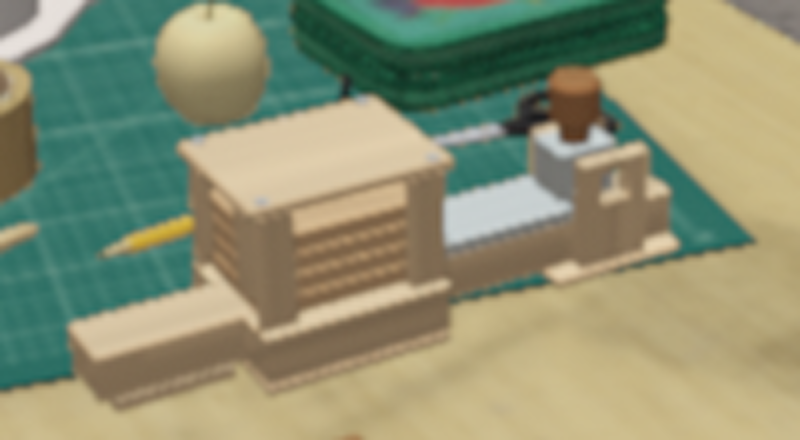

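View pics/b2.png

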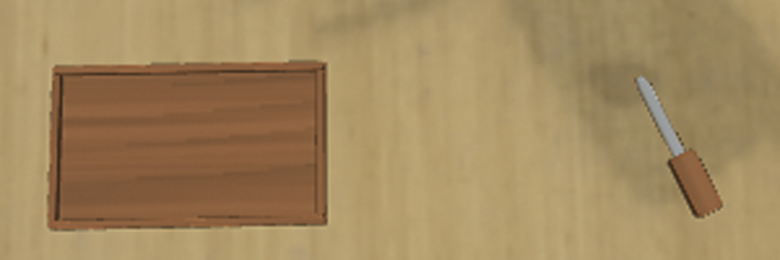

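```bash
python3 - <<'E'
from h import *
from scipy.optimize import least_squares
c=bot.camera("top"); s=bot.camera("scene")
P=lambda u,v:(220+(u+.5)/4-.5,170+(v+.5)/4-.5)
Q=lambda u,v:(180+(u+.5)/4-.5,180+(v+.5)/4-.5)
for n,p,z in [("cov1",(170,84),.091),("cov2",(383,75),.091),("cov3",(387,236),.091),("cov4",(175,243),.091),("run1",(49,170),.03),("run2",(50,232),.03),("knob",(577,148),.095),("chn",(550,197),.06),("chn2",(632,193),.06),("chf",(549,117),.06),("chf2",(628,112),.06)]:
    print("top",n,pw(c,*P(*p),z).round(4))
for n,p,z in [("cov1",(180,150),.091),("cov2",(370,96),.091),("cov3",(453,161),.091),("cov4",(261,212),.091),("run1",(70,325),.03),("run2",(97,360),.03),("knob",(575,76),.095),("chn",(577,162),.06),("chn2",(645,145),.06)]:
    print("sc",n,pw(s,*Q(*p),z).round(4))
loc=[("c",P(170,84),(-48,37,91)),("c",P(383,75),(48,37,91)),("c",P(387,236),(48,-37,91)),("c",P(175,243),(-48,-37,91)),("c",P(49,170),(-112,16,30)),("c",P(50,232),(-112,-16,30)),
("s",Q(180,150),(-48,37,91)),("s",Q(370,96),(48,37,91)),("s",Q(453,161),(48,-37,91)),("s",Q(261,212),(-48,-37,91)),("s",Q(70,325),(-112,16,30)),("s",Q(97,360),(-112,-16,30))]
def W(x,l):
    a=x[2];R=np.array([[np.cos(a),-np.sin(a)],[np.sin(a),np.cos(a)]]);return np.r_[x[:2]+R@(np.array(l[:2])/1000),l[2]/1000]
def f(x): return np.concatenate([proj(c if k=="c" else s,W(x,l))-p for k,p,l in loc])
r=least_squares(f,[.65,.03,-1.57]);x=r.x
print(x,np.degrees(x[2]),r.fun.reshape(-1,2).round(1).tolist())
a=x[2]
d=np.array([np.cos(a),np.sin(a)])
for cc,p in [(c,P(577,148)),(s,Q(575,76))]:
    k=pw(cc,*p,.095)[:2]-x[:2];print("knob along",k@d,"lat",k@[-d[1],d[0]])
E
```

```text
top cov1 [0.6934 0.0811 0.091 ]
top cov2 [ 0.695  -0.0146  0.091 ]
top cov3 [ 0.621  -0.0145  0.091 ]
top cov4 [0.6203 0.0794 0.091 ]
top run1 [0.6706 0.1446 0.03  ]
top run2 [0.6406 0.144  0.03  ]
top knob [ 0.6579 -0.0999  0.095 ]
top chn [ 0.6441 -0.0896  0.06  ]
top chn2 [ 0.645  -0.1273  0.06  ]
top chf [ 0.682  -0.0906  0.06  ]
top chf2 [ 0.6835 -0.1272  0.06  ]
sc cov1 [0.6877 0.0844 0.091 ]
sc cov2 [ 0.696  -0.0112  0.091 ]
sc cov3 [ 0.62   -0.0123  0.091 ]
sc cov4 [0.6187 0.0775 0.091 ]
sc run1 [0.6718 0.1457 0.03  ]
sc run2 [0.6398 0.1455 0.03  ]
sc knob [ 0.6609 -0.0989  0.095 ]
sc chn [ 0.6445 -0.0906  0.06  ]
sc chn2 [ 0.6436 -0.1275  0.06  ]
[ 0.65762157  0.03322115 -1.54829428] -88.71072779033126 [[-0.6, -0.1], [-0.4, -0.3], [0.6, -0.4], [-0.6, 0.4], [-0.5, -0.2], [-0.4, 0.8], [-0.0, -1.6], [1.4, -0.3], [1.2, -0.8], [-1.8, 0.2], [0.2, 0.2], [0.6, 0.1]]
knob along 0.13313859205169015 lat -0.0027192375633904677
knob along 0.1321957443627165 lat 0.00030843123527465465
```

```bash
cat >> h.py <<'E'
def to(x,y,z,yaw):
    o=bot.get_obs();Rt=Ro.from_euler('xyz',o["tcp_rot"],degrees=True);T=Ro.from_euler('xyz',[180,0,yaw],degrees=True)
    d=Rt.inv().apply(np.array([x,y,z])-o["ee_pos"])/.04; r=(Rt.inv()*T).as_rotvec()
    print("t",round(o["time"],1),"pos",o["ee_pos"].round(4),"rot",o["tcp_rot"].round(1),"F",o["wrist_force"].round(1),"op",round(o["opening"],4)); print("dr",r.round(3).tolist(),"xyz",d.round(3).tolist())
E
python3 -c "
from h import *
to(.6598,-.0995,.14,91.1)"
```

```text
t 0.8 pos [0.246  0.4919 0.2313] rot [180.    0.  153.4] F [-0.9  0.9  1.2] op 0.0854
dr [0.0, -0.0, 1.088] xyz [-15.865, -8.596, 2.282]
```

step_arm --dr '[[0,0,0.136],[0,0,0.272],[0,0,0.408],[0,0,0.544],[0,0,0.68],[0,0,0.816],[0,0,0.952],[0,0,1.088]]' --xyz '[[-1,-0.54,0],[-2,-1.08,0],[-3,-1.62,0],[-4,-2.17,0.3],[-5,-2.7,0.6],[-6,-3.25,0.8],[-7,-3.8,1],[-8,-4.33,1.2]]' --gripper '[0.6,0.6,0.6,0.6,0.6,0.6,0.6,0.6]' --squeeze 20

```text
time: 1.65
ee_pos: [0.4555, 0.1921, 0.1832]
tcp_rot: [180.0, -0.0, 90.8]
wrist_force: [0.1, 0.5, -0.3]
opening: 0.0513
```

```bash
python3 -c "
from h import *
to(.6598,-.0995,.125,91.1)"
```

```text
t 1.6 pos [0.4555 0.1921 0.1832] rot [180.   -0.   90.8] F [ 0.1  0.5 -0.3] op 0.0513
dr [0.001, -0.0, -0.006] xyz [-7.358, 5.008, 1.456]
```

step_arm --dr '[[0,0,0],[0,0,0],[0,0,-0.006],[0,0,-0.006],[0,0,-0.006],[0,0,-0.006],[0,0,-0.006],[0,0,-0.006]]' --xyz '[[-1,0.7,0.1],[-2,1.4,0.3],[-3,2.1,0.5],[-4,2.8,0.7],[-5,3.5,1.0],[-6,4.2,1.2],[-7,4.8,1.4],[-7.36,5.01,1.46]]' --gripper '[0.6,0.6,0.6,0.6,0.6,0.6,0.6,0.6]'

```text
time: 2.45
ee_pos: [0.6616, -0.1003, 0.1228]
tcp_rot: [-179.9, 0.0, 91.3]
wrist_force: [0.2, 0.2, -1.5]
opening: 0.0513
```

```bash
python3 -c "
from h import *
to(.6598,-.0995,.068,91.1)
c=bot.camera('wrist');save(c,'w1.png')
print(proj(c,[.6598,-.0995,.095]))
"
```

```text
t 2.5 pos [ 0.6616 -0.1003  0.1228] rot [-179.9    0.    91.3] F [ 0.2  0.2 -1.5] op 0.0513
dr [-0.002, 0.0, 0.003] xyz [0.023, -0.043, 1.369]
[302.57606121 283.38226341]
```

View pics/w1.png

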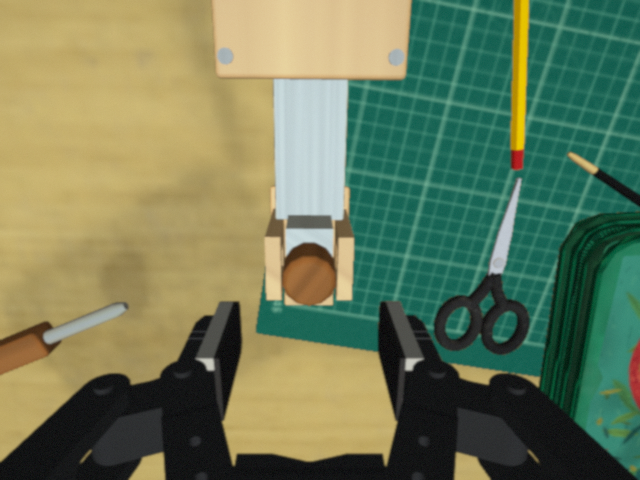

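```bash
python3 -c "
from h import *
c=bot.camera('wrist')
for n,p,z in [('knob',(309.5,273),.095),('cov+37',(219,78),.091),('cov-37',(407,80),.091),('chn l',(265.5,299),.06),('chf r',(352.5,299),.06),('ch l top',(268,235),.06),('ch r top',(352,235),.06),('tongue l',(275,200),.0375),('tongue r',(347,200),.0375)]:
  print(n,pw(c,*p,z).round(4))
to(.6612,-.0965,.068,91.1)
"
```

```text
knob [ 0.6629 -0.0948  0.095 ]
cov+37 [ 0.6263 -0.0151  0.091 ]
cov-37 [ 0.6988 -0.0143  0.091 ]
chn l [ 0.6397 -0.1267  0.06  ]
chf r [ 0.6867 -0.1256  0.06  ]
ch l top [ 0.6415 -0.09    0.06  ]
ch r top [ 0.6845 -0.089   0.06  ]
tongue l [ 0.6433 -0.0773  0.0375]
tongue r [ 0.6831 -0.0765  0.0375]
t 2.5 pos [ 0.661  -0.0988  0.1233] rot [-179.9   -0.    91.3] F [-0.6  0.3  0. ] op 0.0513
dr [-0.002, -0.0, 0.003] xyz [0.057, 0.01, 1.383]
```

```bash
cat >> h.py <<'E'
import json,os
def cmd(dr,xyz):
    P,q=json.load(open('c.json'));R=Ro.from_quat(q)
    P=np.array(P)+R.apply(np.array(xyz)*.04);R=R*Ro.from_rotvec(dr)
    json.dump([P.tolist(),R.as_quat().tolist()],open('c.json','w'))
def to(x,y,z,yaw):
    o=bot.get_obs();P,q=json.load(open('c.json'));Rt=Ro.from_quat(q);T=Ro.from_euler('xyz',[180,0,yaw],degrees=True)
    d=Rt.inv().apply(np.array([x,y,z])-P)/.04; r=(Rt.inv()*T).as_rotvec()
    print("cmd",np.round(P,4),Rt.as_euler('xyz',degrees=True).round(1),"t",round(o["time"],1),"pos",o["ee_pos"].round(4),"rot",o["tcp_rot"].round(1),"F",o["wrist_force"].round(1),"op",round(o["opening"],4)); print("dr",r.round(3).tolist(),"xyz",d.round(3).tolist())
E
python3 -c "
from h import *
json.dump([[.246,.492,.231],Ro.from_euler('xyz',[180,0,153.426],degrees=True).as_quat().tolist()],open('c.json','w'))
cmd([0,0,1.088],[-8,-4.33,1.2]);cmd([0,0,-.006],[-7.36,5.01,1.46])
to(.662,-.096,.068,91.1)
"
```

```text
cmd [ 0.6607 -0.0966  0.1246] [180.   -0.   91.4] t 2.5 pos [ 0.661  -0.0988  0.1233] rot [-179.9   -0.    91.3] F [-0.6  0.3  0. ] op 0.0513
dr [-0.0, -0.0, 0.006] xyz [0.014, 0.034, 1.415]
```

```bash
python3 -c "
from h import *
for i in range(6):
  bot.camera('wrist'); o=bot.get_obs(); print(o['ee_pos'].round(4),o['time'])
"
```

```text
[ 0.6606 -0.0974  0.1241] 2.6
[ 0.6604 -0.0963  0.1248] 2.65
[ 0.6604 -0.0958  0.1252] 2.7
[ 0.6604 -0.0955  0.1255] 2.75
[ 0.6605 -0.0954  0.1257] 2.8
[ 0.6605 -0.0954  0.1257] 2.85
```

```bash
python3 -c "
from h import *
c=bot.camera('wrist');save(c,'w2.png',(200,50,420,310),2.3)
"
```

```text
(no output)
```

View pics/w2.png

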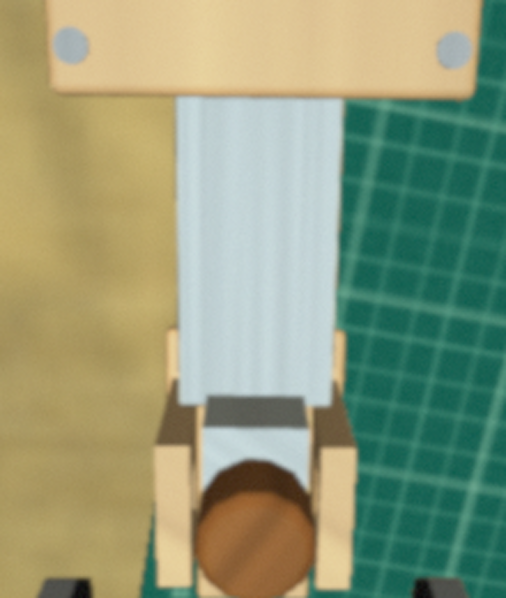

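```bash
python3 -c "
from h import *
c=bot.camera('wrist')
P=lambda u,v:(200+(u+.5)/2.3-.5,50+(v+.5)/2.3-.5)
for n,p,z in [('knob',(255,539),.095),('cov-37',(53,92),.091),('cov37',(473,99),.091),('chn l top',(155,447),.06),('chf r top',(356,450),.06),('chn bot',(156,586),.06),('chf bot',(352,590),.06),('blk l',(202,427),.062),('blk r',(309,429),.062)]:
  print(n,pw(c,*P(*p),z).round(4))
"
```

```text
knob [ 0.6624 -0.0964  0.095 ]
cov-37 [ 0.6254 -0.0143  0.091 ]
cov37 [ 0.6978 -0.0136  0.091 ]
chn l top [ 0.6396 -0.0909  0.06  ]
chf r top [ 0.6854 -0.0904  0.06  ]
chn bot [ 0.6396 -0.1264  0.06  ]
chf bot [ 0.6866 -0.1263  0.06  ]
blk l [ 0.6503 -0.0851  0.062 ]
blk r [ 0.6743 -0.0849  0.062 ]
```

step_arm --dr '[[0,0,0.006],[0,0,0.006],[0,0,0.006],[0,0,0.006],[0,0,0.006],[0,0,0.006],[0,0,0.006],[0,0,0.006]]' --xyz '[[-0.03,0.03,0.6],[-0.03,0.03,1.1],[-0.03,0.03,1.4],[-0.03,0.03,1.4],[-0.03,0.03,1.4],[-0.03,0.03,1.4],[-0.03,0.03,1.4],[-0.03,0.03,1.4]]' --gripper '[0.6,0.6,0.6,0.6,0.2,0.2,0.2,0.2]'

```text
time: 3.75
ee_pos: [0.6613, -0.0979, 0.0704]
tcp_rot: [-180.0, 0.0, 91.1]
wrist_force: [-5.7, 0.5, 4.5]
opening: 0.0236
```

```bash
python3 -c "
from h import *
cmd([0,0,.006],[-.03,.03,1.4])
to(.662,-.096,.068,91.1)
c=bot.camera('wrist');save(c,'w3.png')
"
```

```text
cmd [ 0.6619 -0.0978  0.0686] [180.   -0.   91.1] t 3.8 pos [ 0.6613 -0.0979  0.0704] rot [-180.     0.    91.1] F [-5.7  0.5  4.5] op 0.0236
dr [-0.0, -0.0, -0.0] xyz [0.044, 0.003, 0.015]
```

View pics/w3.png

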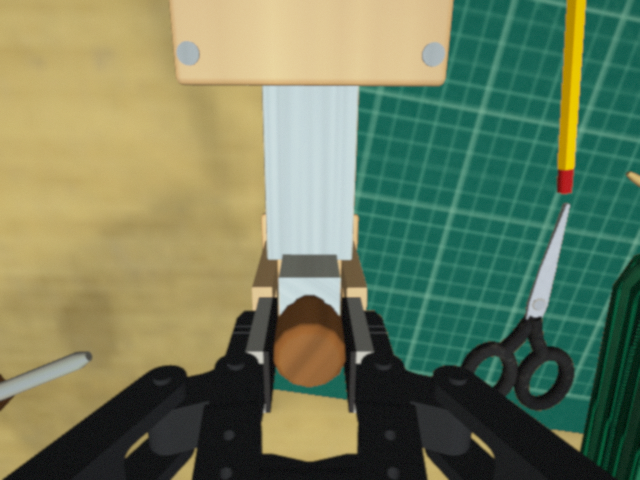

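step_arm --dr '[[0,0,0],[0,0,0],[0,0,0],[0,0,0],[0,0,0],[0,0,0],[0,0,0],[0,0,0]]' --xyz '[[0.25,0,0],[0.55,0,0],[0.85,0,0],[1.15,0,0],[1.4,0.01,0],[1.55,0.01,0],[1.65,0.01,0],[1.7,0.01,0]]' --gripper '[0.2,0.2,0.2,0.2,0.2,0.2,0.2,0.2]'

```text
time: 4.6
ee_pos: [0.6604, -0.03, 0.0705]
tcp_rot: [-180.0, 0.1, 91.1]
wrist_force: [-6.9, -2.6, 4.8]
opening: 0.024
```

```bash
python3 -c "
from h import *
cmd([0,0,0],[1.7,.01,0])
c=bot.camera('wrist');save(c,'w4.png')
to(.662,-.096,.068,91.1)
c=bot.camera('scene');save(c,'s4.png',(160,150,400,300),3.2)
c=bot.camera('top');save(c,'t4.png',(140,150,460,350),2.5)
"
```

```text
cmd [ 0.661  -0.0298  0.0686] [180.   -0.   91.1] t 4.7 pos [ 0.6604 -0.0298  0.0704] rot [-180.     0.    91.1] F [-7.  -1.3  5. ] op 0.0239
dr [-0.0, -0.0, -0.0] xyz [-1.656, -0.007, 0.015]
```

View pics/w4.png

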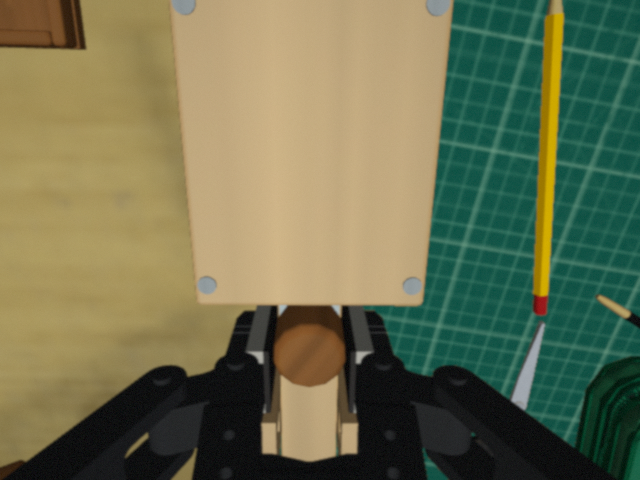

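View pics/s4.png

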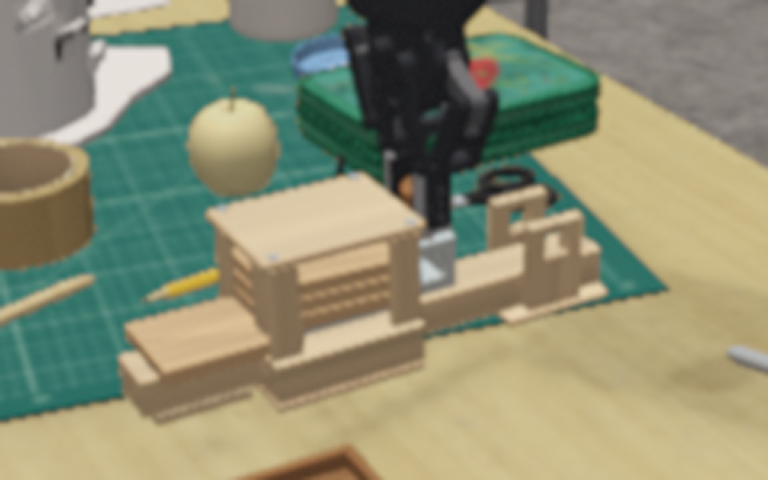

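View pics/t4.png

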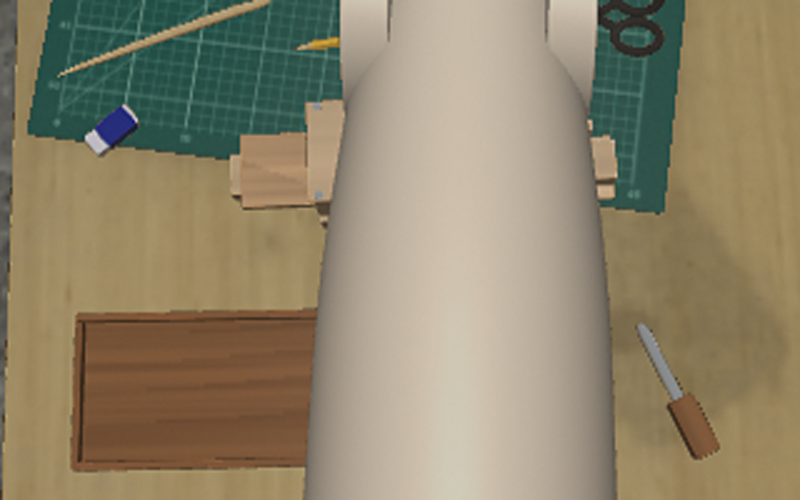

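```bash
python3 -c "
from h import *
c=bot.camera('top')
P=lambda u,v:(140+(u+.5)/2.5-.5,150+(v+.5)/2.5-.5)
for n,p,z in [('tile f',(240,136),.04),('tile n',(240,207),.04),('run',(230,155),.03),('run',(231,194),.03)]: print(n,pw(c,*P(*p),z).round(4))
c=bot.camera('scene')
P=lambda u,v:(160+(u+.5)/3.2-.5,150+(v+.5)/3.2-.5)
for n,p,z in [('tile f',(125,328),.04),('tile n',(164,374),.04),('run',(157,390),.03)]: print(n,pw(c,*P(*p),z).round(4))
"
```

```text
tile f [0.6834 0.1359 0.04  ]
tile n [0.6288 0.1358 0.04  ]
run [0.6715 0.1449 0.03  ]
run [0.6412 0.1441 0.03  ]
tile f [0.6817 0.1383 0.04  ]
tile n [0.6275 0.1371 0.04  ]
run [0.6302 0.1407 0.03  ]
```

```bash
python3 -c "
from h import *
to(.6558,.127,.128,91.0)
to(.6558,.127,.020,91.0)
"
```

```text
cmd [ 0.661  -0.0298  0.0686] [180.   -0.   91.1] t 4.8 pos [ 0.6604 -0.0298  0.0705] rot [-180.     0.    91.1] F [-7.7  1.2  5.3] op 0.0235
dr [-0.0, -0.0, 0.002] xyz [3.921, -0.056, -1.485]
cmd [ 0.661  -0.0298  0.0686] [180.   -0.   91.1] t 4.8 pos [ 0.6604 -0.0298  0.0705] rot [-180.     0.    91.1] F [-7.7  1.2  5.3] op 0.0235
dr [-0.0, -0.0, 0.002] xyz [3.921, -0.056, 1.215]
```

step_arm --dr '[[0,0,0],[0,0,0],[0,0,0],[0,0,0],[0,0,0],[0,0,0],[0,0,0],[0,0,0]]' --xyz '[[0,0,0],[0,0,0],[0,0,-0.7],[0,0,-1.4],[0.8,-0.01,-1.49],[1.9,-0.03,-1.49],[3,-0.05,-1.49],[3.92,-0.056,-1.49]]' --gripper '[0.6,0.6,0.6,0.6,0.9,0.9,0.9,0.9]'

```text
time: 5.65
ee_pos: [0.6559, 0.1289, 0.1291]
tcp_rot: [179.9, -0.0, 91.1]
wrist_force: [0.4, 0.2, -0.1]
opening: 0.0771
```

step_arm --dr '[[0,0,0],[0,0,0],[0,0,0],[0,0,0],[0,0,0],[0,0,0],[0,0,0],[0,0,0]]' --xyz '[[0,0,0],[0,0,0.3],[0,0,0.6],[0,0,0.8],[0,0,1.0],[0,0,1.0],[0,0,1.0],[0,0,1.0]]' --gripper '[0.9,0.9,0.9,0.9,0.9,0.9,0.9,0.9]'

```text
time: 6.45
ee_pos: [0.6561, 0.1267, 0.089]
tcp_rot: [180.0, -0.0, 91.1]
wrist_force: [0.1, 0.2, -0.0]
opening: 0.077
```

```bash
python3 -c "
from h import *
cmd([0,0,0],[3.92,-.056,-1.49]);cmd([0,0,0],[0,0,1])
c=bot.camera('wrist');save(c,'w5.png')
to(.6558,.127,.020,91.0)
"
```

```text
cmd [0.6558 0.127  0.0882] [180.   -0.   91.1] t 6.5 pos [0.6561 0.1268 0.0891] rot [179.9  -0.   91.1] F [ 0.6  0.4 -0. ] op 0.0771
dr [-0.0, -0.0, 0.002] xyz [0.001, 0.0, 1.705]
```

View pics/w5.png

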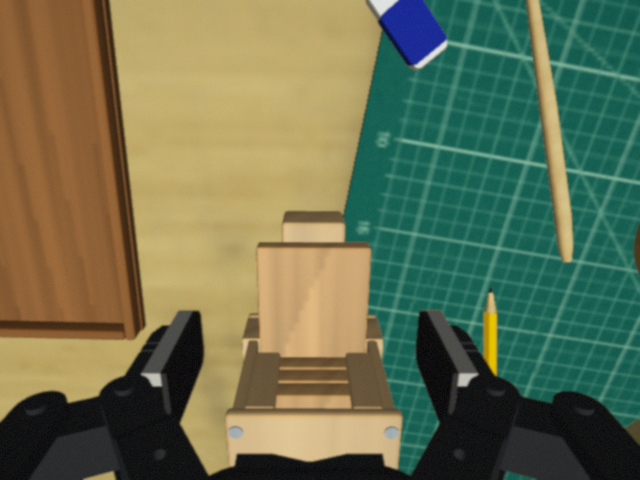

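step_arm --dr '[[0,0,0],[0,0,0],[0,0,0],[0,0,0],[0,0,0],[0,0,0],[0,0,0],[0,0,0]]' --xyz '[[0,0.02,0.5],[0,0.02,1.0],[0,0.02,1.4],[0,0.02,1.7],[0,0.02,1.7],[0,0.02,1.7],[0,0.02,1.7],[0,0.02,1.7]]' --gripper '[0.9,0.9,0.9,0.9,0.9,0.9,0.6,0.6]' --squeeze 30

```text
time: 7.3
ee_pos: [0.6573, 0.127, 0.0219]
tcp_rot: [179.9, -0.0, 91.1]
wrist_force: [0.1, -0.1, 0.6]
opening: 0.0556
```

```bash
python3 -c "
from h import *
cmd([0,0,0],[0,.02,1.7])
c=bot.camera('wrist');save(c,'w6.png')
c=bot.camera('scene');save(c,'s6.png',(140,150,380,300),3.2)
to(.6558,.127,.020,91.0)
"
```

```text
cmd [0.6566 0.127  0.0202] [180.   -0.   91.1] t 7.4 pos [0.6573 0.127  0.0219] rot [179.9  -0.   91.1] F [-0.6  0.7  5.5] op 0.0551
dr [-0.0, -0.0, 0.002] xyz [0.001, -0.02, 0.005]
```

View pics/w6.png

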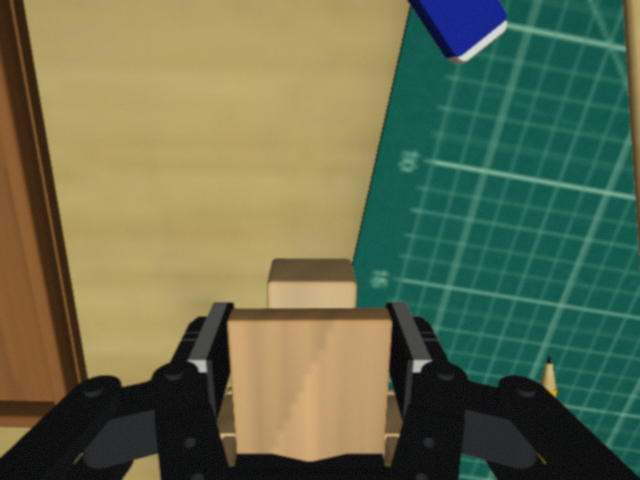

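View pics/s6.png

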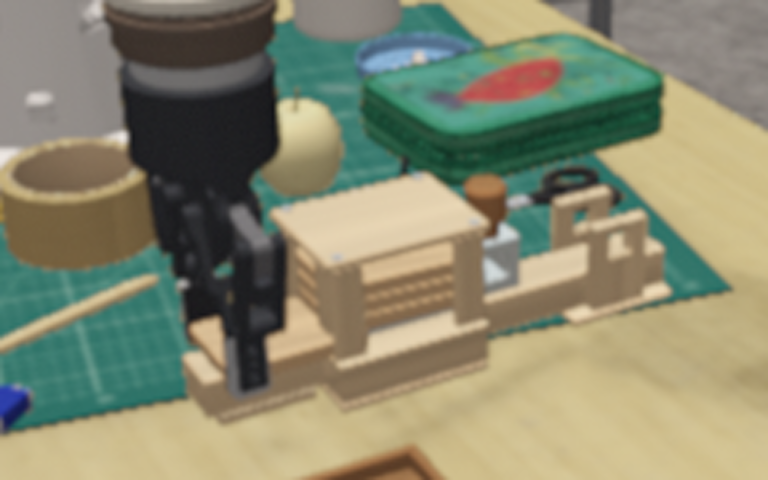

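step_arm --dr '[[0,0,0],[0,0,0],[0,0,0],[0,0,0],[0,0,0],[0,0,0],[0,0,0],[0,0,0]]' --xyz '[[0.2,0,0],[0.5,0,0],[0.8,0,0],[1.05,0,0],[1.05,0,0],[1.05,0,-0.2],[1.05,0,-0.6],[1.05,0,-1]]' --gripper '[0.6,0.6,0.6,0.6,0.6,0.6,0.6,0.6]'

```text
time: 8.2
ee_pos: [0.6557, 0.1686, 0.0617]
tcp_rot: [-180.0, 0.0, 91.1]
wrist_force: [0.6, -0.9, 0.5]
opening: 0.0552
```

```bash
python3 -c "
from h import *
cmd([0,0,0],[1.05,0,-1])
c=bot.camera('wrist');save(c,'w7.png')
c=bot.camera('top');save(c,'t7.png',(140,170,380,350),3.3)
to(.6558,.127,.020,91.0)
"
```

```text
cmd [0.6558 0.169  0.0602] [180.   -0.   91.1] t 8.3 pos [0.6574 0.1691 0.0644] rot [ 1.797e+02 -1.000e-01  9.110e+01] F [ 0.4  0.8 -0.7] op 0.0551
dr [-0.0, -0.0, 0.002] xyz [-1.049, -0.02, 1.005]
```

View pics/w7.png

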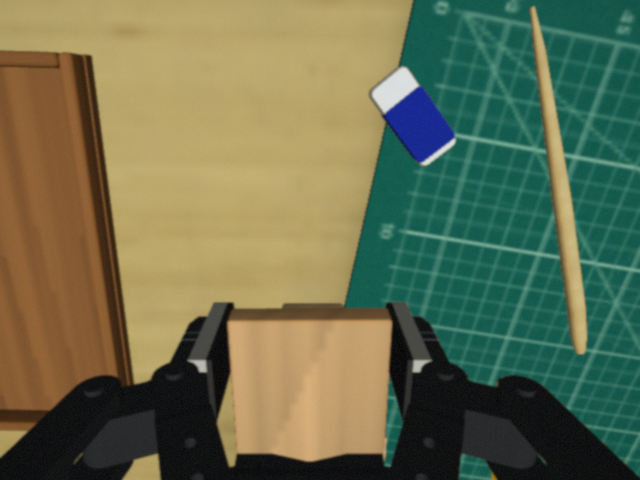

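View pics/t7.png

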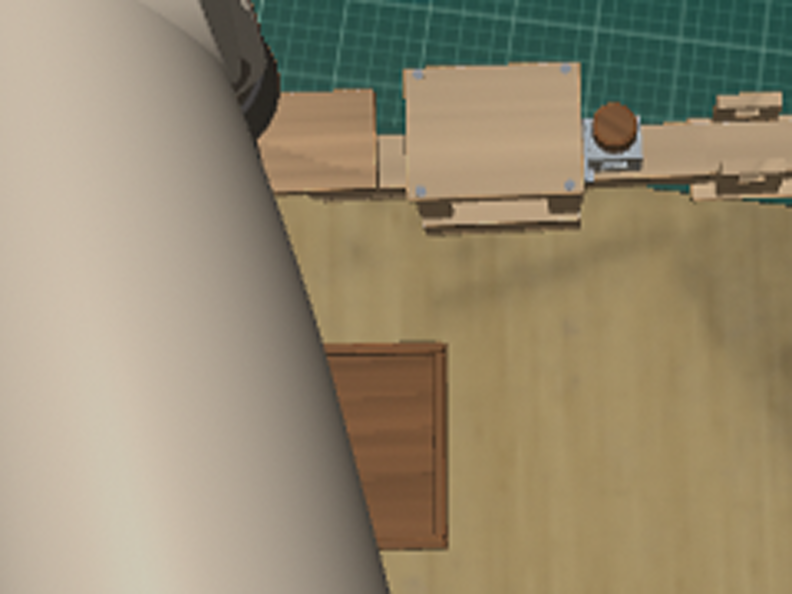

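```bash
python3 -c "
from h import *
c=bot.camera('top')
P=lambda u,v:(140+(u+.5)/3.3-.5,170+(v+.5)/3.3-.5)
for n,p,z in [('t far',(446,344),.018),('t near',(446,548),.018),('tile rear f',(375,90),.082),('tile rear n',(378,188),.082)]: print(n,pw(c,*P(*p),z).round(4))
Q=lambda u,v:(150+(u+.5)/2.6-.5,250+(v+.5)/2.6-.5)
for p in [(54,67),(327,62),(327,224),(49,229)]: print(pw(c,*Q(*p),.018).round(4))
to(.497,.150,.066,91.0)
to(.497,.150,.0035,91.0)
"
```

```text
t far [0.5523 0.0656 0.018 ]
t near [0.4379 0.0669 0.018 ]
tile rear f [0.6846 0.098  0.082 ]
tile rear n [0.6296 0.0966 0.082 ]
[0.5546 0.261  0.018 ]
[0.553  0.0644 0.018 ]
[0.4377 0.0657 0.018 ]
[0.4394 0.2618 0.018 ]
cmd [0.6558 0.169  0.0602] [180.   -0.   91.1] t 8.3 pos [0.6569 0.1689 0.0628] rot [179.8  -0.   91.1] F [-0.1  0.4 -0.9] op 0.0556
dr [-0.0, -0.0, 0.002] xyz [-0.399, -3.978, -0.145]
cmd [0.6558 0.169  0.0602] [180.   -0.   91.1] t 8.3 pos [0.6569 0.1689 0.0628] rot [179.8  -0.   91.1] F [-0.1  0.4 -0.9] op 0.0556
dr [-0.0, -0.0, 0.002] xyz [-0.399, -3.978, 1.417]
```

step_arm --dr '[[0,0,0],[0,0,0],[0,0,0],[0,0,0],[0,0,0],[0,0,0],[0,0,0],[0,0,0]]' --xyz '[[0,-0.6,-0.1],[0,-1.4,-0.1],[-0.2,-2.3,-0.1],[-0.3,-3.1,0],[-0.38,-3.7,0],[-0.38,-4.0,0.3],[-0.38,-4.0,0.6],[-0.38,-4.0,0.9]]' --gripper '[0.6,0.6,0.6,0.6,0.6,0.6,0.6,0.6]'

```text
time: 9.15
ee_pos: [0.4964, 0.1506, 0.0237]
tcp_rot: [180.0, -0.0, 91.1]
wrist_force: [-0.1, -0.0, -0.7]
opening: 0.0549
```

step_arm --dr '[[0,0,0],[0,0,0],[0,0,0],[0,0,0],[0,0,0],[0,0,0],[0,0,0],[0,0,0]]' --xyz '[[0,0,0.2],[0,0,0.4],[0,0,0.5],[0,0,0.5],[0,0,0.5],[0,0,0.5],[0,0,0.5],[0,0,0.5]]' --gripper '[0.6,0.6,0.6,0.6,0.6,0.6,0.6,0.6]'

```text
time: 9.95
ee_pos: [0.4963, 0.1507, 0.0048]
tcp_rot: [180.0, -0.0, 91.1]
wrist_force: [-0.3, -0.3, -0.0]
opening: 0.0552
```

```bash
python3 -c "
from h import *
cmd([0,0,0],[-.38,-4,.9]);cmd([0,0,0],[0,0,.5])
c=bot.camera('wrist');save(c,'w8.png')
to(.6558,.127,.020,91.0)
c=bot.camera('scene');save(c,'s8.png',(120,250,360,400),3.2)
"
```

```text
cmd [0.4961 0.1507 0.0042] [180.   -0.   91.1] t 10.0 pos [0.4963 0.1507 0.0047] rot [180.   -0.   91.1] F [-0.1 -0.3 -1.3] op 0.0551
dr [-0.0, -0.0, 0.002] xyz [-0.669, 3.98, -0.395]
```

View pics/w8.png

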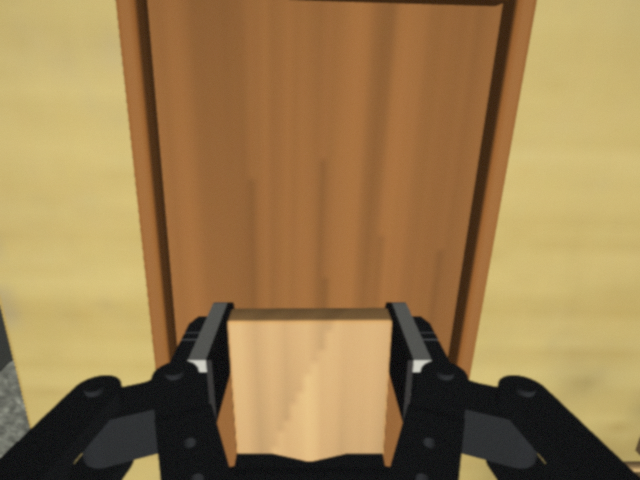

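View pics/s8.png

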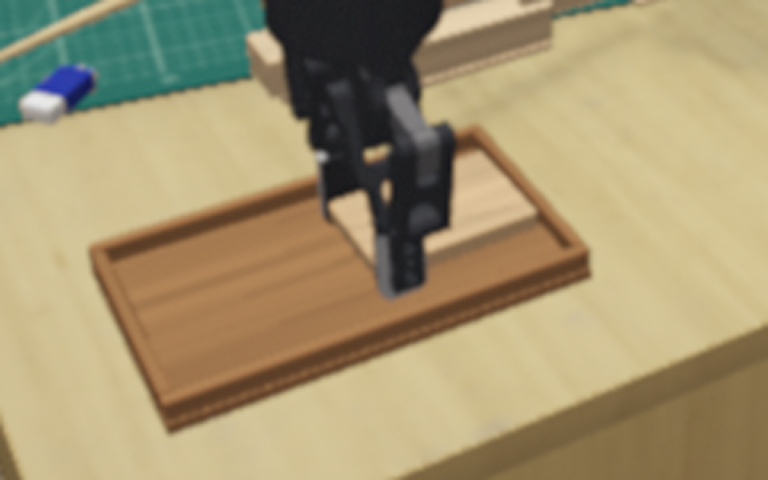

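```bash
python3 -c "
from h import *
to(.6605,-.030,.128,91.1)
"
```

```text
cmd [0.4961 0.1507 0.0042] [180.   -0.   91.1] t 10.1 pos [0.4962 0.1507 0.0047] rot [180.   -0.   91.1] F [ 0.3 -0.3  0.3] op 0.0548
dr [-0.0, -0.0, -0.0] xyz [-4.595, 4.023, -3.095]
```

step_arm --dr '[[0,0,0],[0,0,0],[0,0,0],[0,0,0],[0,0,0],[0,0,0],[0,0,0],[0,0,0]]' --xyz '[[0,0,0],[0,0,0],[0,0,0],[0,0,-0.5],[0,0,-1.2],[0,0,-2],[0,0,-2.8],[0,0,-3.1]]' --gripper '[0.73,0.73,0.73,0.73,0.73,0.73,0.73,0.73]'

```text
time: 10.85
ee_pos: [0.4973, 0.151, 0.1318]
tcp_rot: [179.8, -0.1, 91.1]
wrist_force: [-0.1, 0.2, -0.2]
opening: 0.0623
```

step_arm --dr '[[0,0,0],[0,0,0],[0,0,0],[0,0,0],[0,0,0],[0,0,0],[0,0,0],[0,0,0]]' --xyz '[[-0.7,0.6,0],[-1.6,1.4,0],[-2.5,2.2,0],[-3.4,3.0,0],[-4.2,3.7,0],[-4.6,4.02,0],[-4.6,4.02,0],[-4.6,4.02,0]]' --gripper '[0.65,0.65,0.65,0.65,0.6,0.6,0.6,0.6]'

```text
time: 11.65
ee_pos: [0.66, -0.0304, 0.1272]
tcp_rot: [-179.9, -0.0, 91.0]
wrist_force: [-0.5, 0.3, 0.2]
opening: 0.0514
```

```bash
python3 -c "
from h import *
cmd([0,0,0],[0,0,-3.1]);cmd([0,0,0],[-4.6,4.02,0])
to(.6605,-.030,.0686,91.1)
c=bot.camera('wrist');save(c,'w9.png')
c=bot.camera('scene');save(c,'s9.png',(100,180,420,400),2.4)
"
```

```text
cmd [ 0.6604 -0.0302  0.1282] [180.   -0.   91.1] t 11.7 pos [ 0.66   -0.0304  0.1272] rot [-179.9   -0.    91. ] F [-0.5  0.3  0.2] op 0.0514
dr [-0.0, -0.0, -0.0] xyz [0.005, 0.003, 1.49]
```

View pics/w9.png

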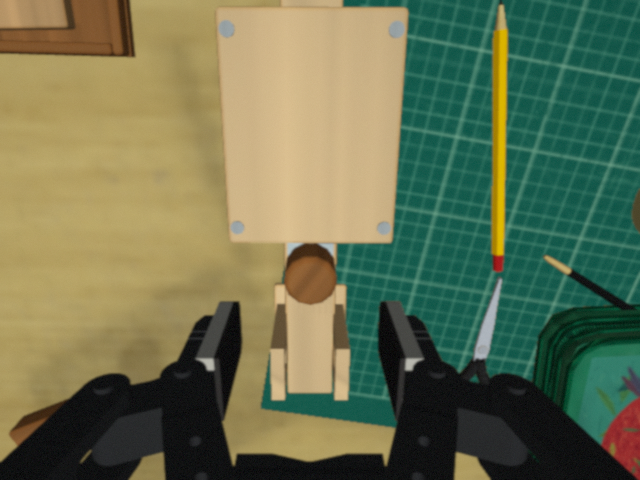

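View pics/s9.png

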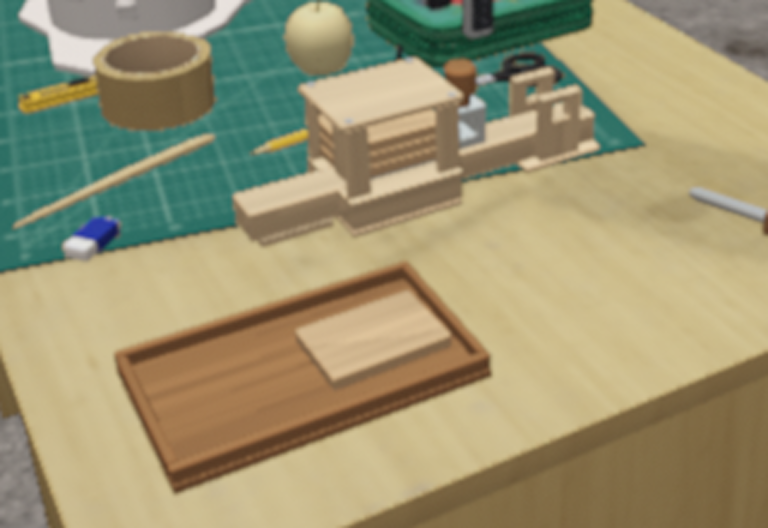

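step_arm --dr '[[0,0,0],[0,0,0],[0,0,0],[0,0,0],[0,0,0],[0,0,0],[0,0,0],[0,0,0]]' --xyz '[[0,0,0.5],[0,0,1.0],[0,0,1.4],[0,0,1.49],[0,0,1.49],[0,0,1.49],[0,0,1.49],[0,0,1.49]]' --gripper '[0.6,0.6,0.6,0.6,0.2,0.2,0.2,0.2]' --squeeze 25

```text
time: 12.55
ee_pos: [0.6604, -0.0301, 0.07]
tcp_rot: [180.0, -0.0, 91.1]
wrist_force: [-5.2, 0.7, 5.6]
opening: 0.0234
```

step_arm --dr '[[0,0,0],[0,0,0],[0,0,0],[0,0,0],[0,0,0],[0,0,0],[0,0,0],[0,0,0]]' --xyz '[[-0.3,0,0],[-0.7,0,0],[-1.1,0,0],[-1.5,-0.01,0],[-1.75,-0.01,0],[-1.82,-0.01,0],[-1.82,-0.01,0],[-1.82,-0.01,0]]' --gripper '[0.2,0.2,0.2,0.2,0.2,0.2,0.2,0.2]'

```text
time: 13.35
ee_pos: [0.6615, -0.104, 0.07]
tcp_rot: [180.0, 0.1, 91.0]
wrist_force: [-5.2, -1.6, 5.4]
opening: 0.0236
```

```bash
python3 -c "
from h import *
cmd([0,0,0],[0,0,1.49]);cmd([0,0,0],[-1.82,-.01,0])
c=bot.camera('wrist');save(c,'w10.png')
c=bot.camera('scene');save(c,'s10.png',(180,180,380,290),4)
to(.661,-.0298,.0686,91.1)
"
```

```text
cmd [ 0.6614 -0.103   0.0686] [180.   -0.   91.1] t 13.4 pos [ 0.6615 -0.1039  0.07  ] rot [1.8e+02 1.0e-01 9.1e+01] F [-5.4 -0.4  6.1] op 0.024
dr [-0.0, -0.0, -0.0] xyz [1.829, 0.026, -0.0]
```

View pics/w10.png

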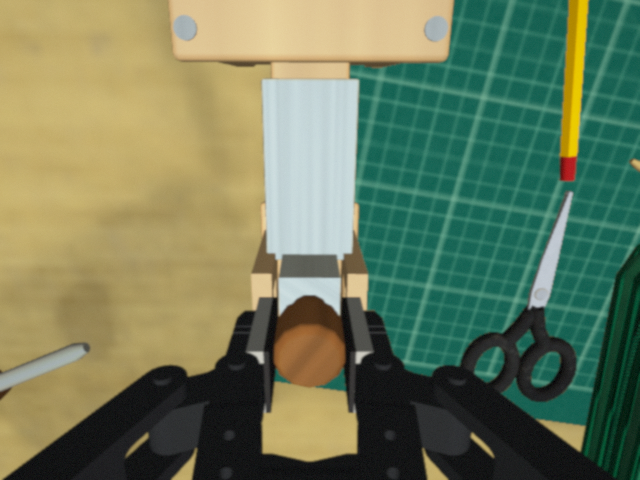

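View pics/s10.png

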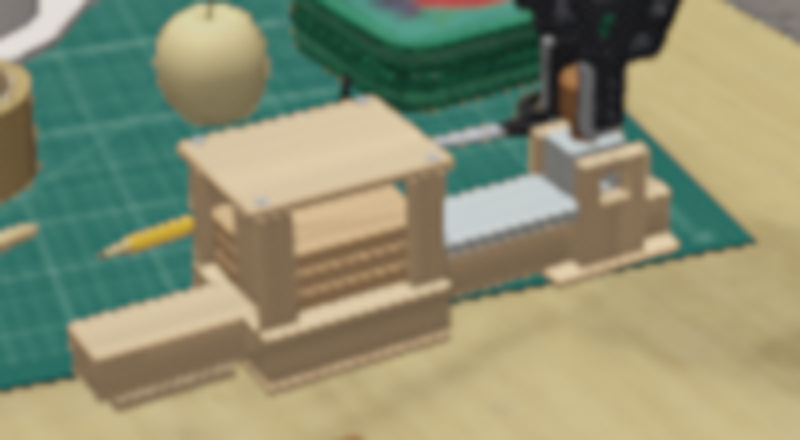

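step_arm --dr '[[0,0,0],[0,0,0],[0,0,0],[0,0,0],[0,0,0],[0,0,0],[0,0,0],[0,0,0]]' --xyz '[[0.3,0,0],[0.65,0,0],[1.0,0,0],[1.3,0.01,0],[1.55,0.01,0],[1.75,0.01,0],[1.84,0.01,0],[1.84,0.01,0]]' --gripper '[0.2,0.2,0.2,0.2,0.2,0.2,0.2,0.2]'

```text
time: 14.25
ee_pos: [0.6604, -0.0291, 0.07]
tcp_rot: [180.0, 0.0, 91.1]
wrist_force: [-5.8, 1.1, 7.3]
opening: 0.0239
```

step_arm --dr '[[0,0,0],[0,0,0],[0,0,0],[0,0,0],[0,0,0],[0,0,0],[0,0,0],[0,0,0]]' --xyz '[[0,0,0],[0,0,0],[0,0,-0.7],[0,0,-1.4],[0.8,-0.02,-1.49],[1.9,-0.05,-1.49],[3,-0.08,-1.49],[3.92,-0.09,-1.49]]' --gripper '[0.6,0.6,0.6,0.6,0.9,0.9,0.9,0.9]'

```text
time: 15.05
ee_pos: [0.6539, 0.129, 0.1286]
tcp_rot: [180.0, -0.0, 91.1]
wrist_force: [0.4, -0.3, -0.3]
opening: 0.0768
```

```bash
python3 -c "
from h import *
cmd([0,0,0],[1.84,.01,0]);cmd([0,0,0],[3.92,-.09,-1.49])
c=bot.camera('scene');save(c,'s11.png',(160,150,400,300),3.2)
c=bot.camera('wrist');save(c,'w11.png')
to(.6562,.127,.0202,91.1)
"
```

```text
cmd [0.6538 0.1273 0.1282] [180.   -0.   91.1] t 15.2 pos [0.6537 0.1315 0.1282] rot [ 1.80e+02 -1.00e-01  9.13e+01] F [ 0.  -0.9  0.2] op 0.077
dr [-0.0, -0.0, -0.0] xyz [-0.009, 0.06, 2.7]
```

View pics/w11.png

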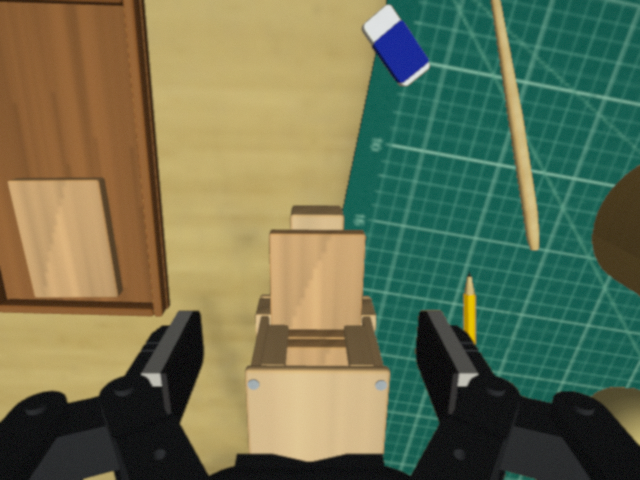

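View pics/s11.png

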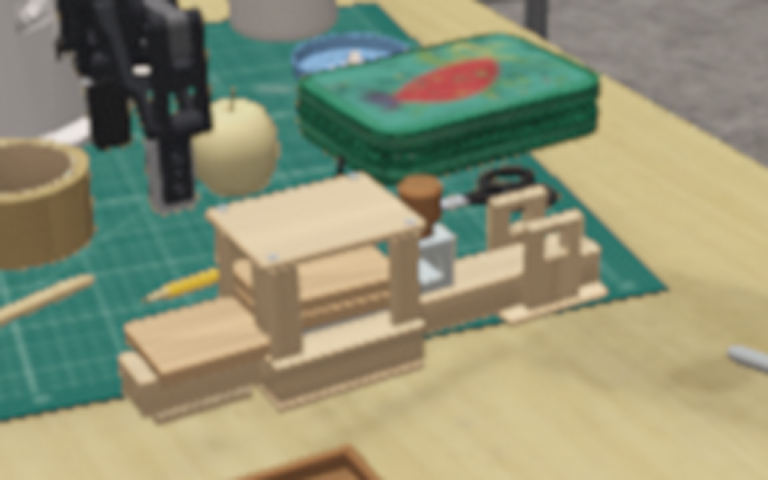

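step_arm --dr '[[0,0,0],[0,0,0],[0,0,0],[0,0,0],[0,0,0],[0,0,0],[0,0,0],[0,0,0]]' --xyz '[[0,0.06,0.5],[0,0.06,1.2],[0,0.06,1.9],[0,0.06,2.4],[0,0.06,2.7],[0,0.06,2.7],[0,0.06,2.7],[0,0.06,2.7]]' --gripper '[0.9,0.9,0.9,0.9,0.9,0.9,0.9,0.6]' --squeeze 30

```text
time: 15.95
ee_pos: [0.6571, 0.1273, 0.0221]
tcp_rot: [179.9, -0.0, 91.1]
wrist_force: [0.7, 0.5, 1.0]
opening: 0.0639
```

step_arm --dr '[[0,0,0],[0,0,0],[0,0,0],[0,0,0],[0,0,0],[0,0,0],[0,0,0],[0,0,0]]' --xyz '[[0,0,0],[0,0,0],[0.3,0,0],[0.6,0,0],[0.9,0,0],[1.05,0,0],[1.05,0,-0.2],[1.05,0,-0.6]]' --gripper '[0.6,0.6,0.6,0.6,0.6,0.6,0.6,0.6]'

```text
time: 16.75
ee_pos: [0.6546, 0.1691, 0.0441]
tcp_rot: [-179.9, 0.0, 91.1]
wrist_force: [-0.6, -0.9, -0.8]
opening: 0.0552
```

```bash
python3 -c "
from h import *
cmd([0,0,0],[0,.06,2.7]);cmd([0,0,0],[1.05,0,-.6])
c=bot.camera('wrist');save(c,'w12.png')
to(.496,.240,.066,91.1)
"
```

```text
cmd [0.6554 0.1694 0.0442] [180.   -0.   91.1] t 16.8 pos [0.6562 0.1693 0.0484] rot [179.9  -0.   91.1] F [0.6 0.2 1.4] op 0.0553
dr [-0.0, -0.0, -0.0] xyz [1.841, -3.95, -0.545]
```

View pics/w12.png

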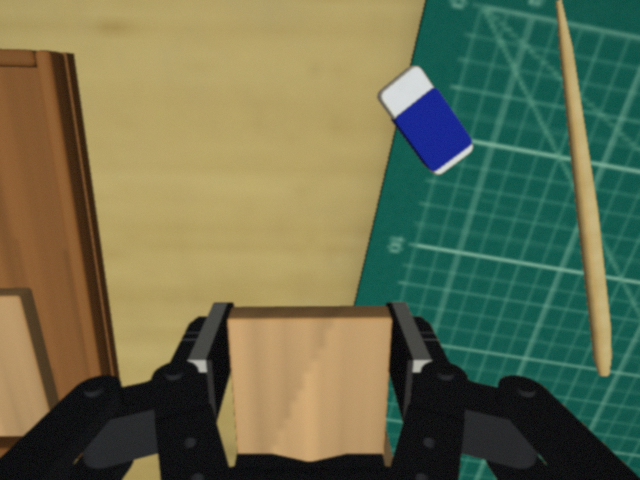

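step_arm --dr '[[0,0,0],[0,0,0],[0,0,0],[0,0,0],[0,0,0],[0,0,0],[0,0,0],[0,0,0]]' --xyz '[[0,0,-0.5],[0.4,-0.6,-0.6],[0.9,-1.5,-0.6],[1.3,-2.4,-0.6],[1.7,-3.2,-0.6],[1.83,-3.8,-0.4],[1.83,-3.96,-0.2],[1.83,-3.96,0.1]]' --gripper '[0.6,0.6,0.6,0.6,0.6,0.6,0.6,0.6]'

```text
time: 17.6
ee_pos: [0.4961, 0.2396, 0.0414]
tcp_rot: [179.9, -0.1, 91.1]
wrist_force: [0.1, -0.1, -0.2]
opening: 0.0555
```

```bash
python3 -c "
from h import *
cmd([0,0,0],[1.83,-3.96,.1])
c=bot.camera('wrist');save(c,'w13.png')
to(.496,.240,.0042,91.1)
"
```

```text
cmd [0.4956 0.2395 0.0402] [180.   -0.   91.1] t 17.6 pos [0.4957 0.2389 0.0386] rot [-180.     0.    91.1] F [-0.7 -0.3 -2.8] op 0.0551
dr [-0.0, -0.0, -0.0] xyz [0.011, 0.01, 0.9]
```

View pics/w13.png

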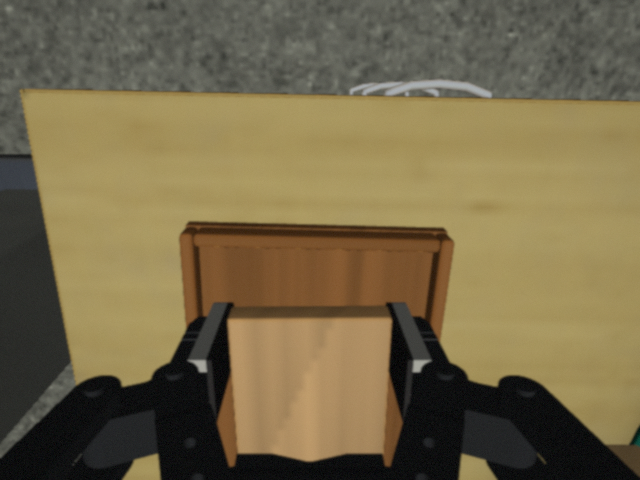

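step_arm --dr '[[0,0,0],[0,0,0],[0,0,0],[0,0,0],[0,0,0],[0,0,0],[0,0,0],[0,0,0]]' --xyz '[[0,0,0.3],[0,0,0.6],[0,0,0.8],[0,0,0.9],[0,0,0.9],[0,0,0.9],[0,0,0.9],[0,0,0.9]]' --gripper '[0.6,0.6,0.6,0.6,0.6,0.6,0.73,0.73]'

```text
time: 18.45
ee_pos: [0.496, 0.2396, 0.005]
tcp_rot: [179.9, -0.0, 91.1]
wrist_force: [0.3, 0.1, -0.4]
opening: 0.0623
```

step_arm --dr '[[0,0,0],[0,0,0],[0,0,0],[0,0,0],[0,0,0],[0,0,0],[0,0,0],[0,0,0]]' --xyz '[[0,0,0],[0,0,-0.5],[0,0,-1.3],[0,0,-2.2],[-0.3,0.2,-3.0],[-1.1,0.8,-3.1],[-2.0,1.4,-3.1],[-3.0,2.0,-3.1]]' --gripper '[0.73,0.73,0.73,0.73,0.65,0.65,0.6,0.6]'

```text
time: 19.25
ee_pos: [0.5789, 0.1202, 0.1293]
tcp_rot: [179.9, -0.0, 91.2]
wrist_force: [0.3, 0.4, -0.7]
opening: 0.0512
```

```bash
python3 -c "
from h import *
cmd([0,0,0],[0,0,.9]);cmd([0,0,0],[-3,2,-3.1])
c=bot.camera('scene');save(c,'s14.png',(100,180,420,400),2.4)
to(.6605,-.029,.128,91.1)
"
```

```text
cmd [0.5779 0.1211 0.1282] [180.   -0.   91.1] t 19.3 pos [0.5816 0.1147 0.1286] rot [1.799e+02 1.000e-01 9.090e+01] F [-2.2 -5.7 -1.4] op 0.051
dr [-0.0, -0.0, -0.0] xyz [-3.79, 1.994, 0.005]
```

View pics/s14.png

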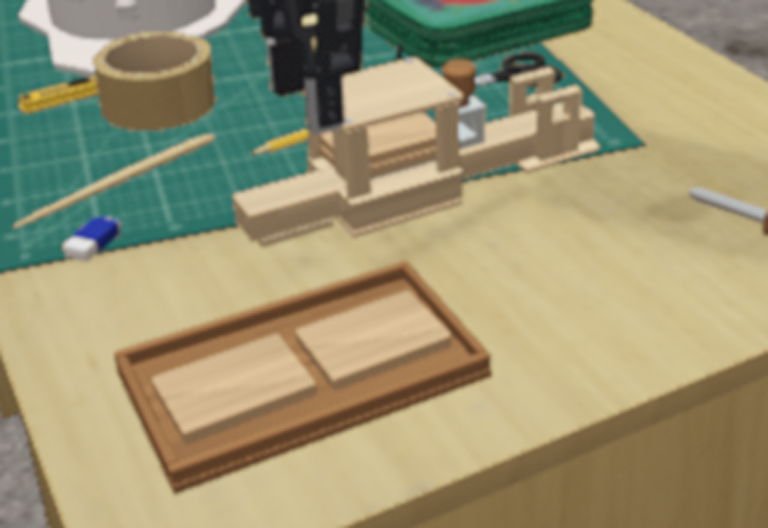

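Both flat. Back to the knob for tile 3.

step_arm --dr '[[0,0,0],[0,0,0],[0,0,0],[0,0,0],[0,0,0],[0,0,0],[0,0,0],[0,0,0]]' --xyz '[[-1,0.55,0],[-2,1.1,0],[-3,1.6,0],[-3.79,2.0,0],[-3.79,2.0,0],[-3.79,2.0,0.3],[-3.79,2.0,0.8],[-3.79,2.0,1.3]]' --gripper '[0.6,0.6,0.6,0.6,0.6,0.6,0.6,0.6]'

```text
time: 20.1
ee_pos: [0.6604, -0.0279, 0.0754]
tcp_rot: [180.0, -0.0, 91.2]
wrist_force: [0.6, 0.7, -0.3]
opening: 0.0514
```

step_arm --dr '[[0,0,0],[0,0,0],[0,0,0],[0,0,0],[0,0,0],[0,0,0],[0,0,0],[0,0,0]]' --xyz '[[0,0,0.19],[0,0,0.19],[0,0,0.19],[0,0,0.19],[0,0,0.19],[-0.3,0,0.19],[-0.7,0,0.19],[-1.1,0,0.19]]' --gripper '[0.6,0.2,0.2,0.2,0.2,0.2,0.2,0.2]' --squeeze 25

```text
time: 20.9
ee_pos: [0.661, -0.0728, 0.0696]
tcp_rot: [-179.9, -0.0, 91.1]
wrist_force: [-6.1, 2.6, 0.3]
opening: 0.0234
```

```bash
python3 -c "
from h import *
cmd([0,0,0],[-3.79,2,1.3]);cmd([0,0,0],[-1.1,0,.19])
to(.6614,-.1035,.0686,91.1)
"
```

```text
cmd [ 0.6616 -0.073   0.0686] [180.   -0.   91.1] t 20.9 pos [ 0.661  -0.0728  0.0696] rot [-179.9   -0.    91.1] F [-6.1  2.6  0.3] op 0.0234
dr [-0.0, -0.0, -0.0] xyz [-0.763, -0.019, -0.0]
```

step_arm --dr '[[0,0,0],[0,0,0],[0,0,0],[0,0,0],[0,0,0],[0,0,0],[0,0,0],[0,0,0]]' --xyz '[[-0.4,-0.02,0],[-0.7,-0.02,0],[-0.79,-0.02,0],[-0.79,-0.02,0],[-0.79,-0.02,0],[-0.79,-0.02,0],[-0.5,-0.02,0],[-0.2,-0.01,0]]' --gripper '[0.2,0.2,0.2,0.2,0.2,0.2,0.2,0.2]'

```text
time: 21.7
ee_pos: [0.6612, -0.0813, 0.0695]
tcp_rot: [-180.0, 0.1, 91.0]
wrist_force: [-7.4, -3.1, 5.0]
opening: 0.0234
```

step_arm --dr '[[0,0,0],[0,0,0],[0,0,0],[0,0,0],[0,0,0],[0,0,0],[0,0,0],[0,0,0]]' --xyz '[[0.35,0,0],[0.7,0,0],[1.0,0,0],[1.2,0,0],[1.3,0,0],[1.32,0,0],[1.32,0,0],[1.32,0,0]]' --gripper '[0.2,0.2,0.2,0.2,0.2,0.2,0.2,0.6]'

```text
time: 22.5
ee_pos: [0.6609, -0.0277, 0.0692]
tcp_rot: [179.9, 0.0, 91.1]
wrist_force: [0.4, -0.2, -0.5]
opening: 0.0369
```

```bash
python3 -c "
from h import *
cmd([0,0,0],[-.2,-.01,0]);cmd([0,0,0],[1.32,0,0])
to(.6562,.127,.128,91.1)
to(.6562,.127,.0202,91.1)
"
```

```text
cmd [ 0.6603 -0.0282  0.0686] [180.   -0.   91.1] t 22.5 pos [ 0.6609 -0.0277  0.0692] rot [179.9   0.   91.1] F [ 0.4 -0.2 -0.5] op 0.0369
dr [-0.0, -0.0, -0.0] xyz [3.881, -0.03, -1.485]
cmd [ 0.6603 -0.0282  0.0686] [180.   -0.   91.1] t 22.5 pos [ 0.6609 -0.0277  0.0692] rot [179.9   0.   91.1] F [ 0.4 -0.2 -0.5] op 0.0369
dr [-0.0, -0.0, -0.0] xyz [3.881, -0.03, 1.21]
```

step_arm --dr '[[0,0,0],[0,0,0],[0,0,0],[0,0,0],[0,0,0],[0,0,0],[0,0,0],[0,0,0]]' --xyz '[[0,0,-0.3],[0,0,-1.0],[0.3,0,-1.49],[1.1,-0.03,-1.49],[2.1,-0.03,-1.49],[3.1,-0.03,-1.49],[3.88,-0.03,-1.49],[3.88,-0.03,-1.49]]' --gripper '[0.6,0.6,0.6,0.6,0.9,0.9,0.9,0.9]'

```text
time: 23.3
ee_pos: [0.6563, 0.1309, 0.1294]
tcp_rot: [179.9, -0.1, 91.3]
wrist_force: [0.3, 0.8, 0.2]
opening: 0.0762
```

```bash
python3 -c "
from h import *
cmd([0,0,0],[3.88,-.03,-1.49])
c=bot.camera('wrist');save(c,'w15.png')
to(.6562,.127,.0202,91.1)
"
```

```text
cmd [0.6562 0.127  0.1282] [180.   -0.   91.1] t 23.4 pos [0.6565 0.1289 0.1293] rot [179.9  -0.   91.3] F [ 0.  -0.8 -0.9] op 0.0769
dr [-0.0, -0.0, -0.0] xyz [0.001, 0.0, 2.7]
```

View pics/w15.png

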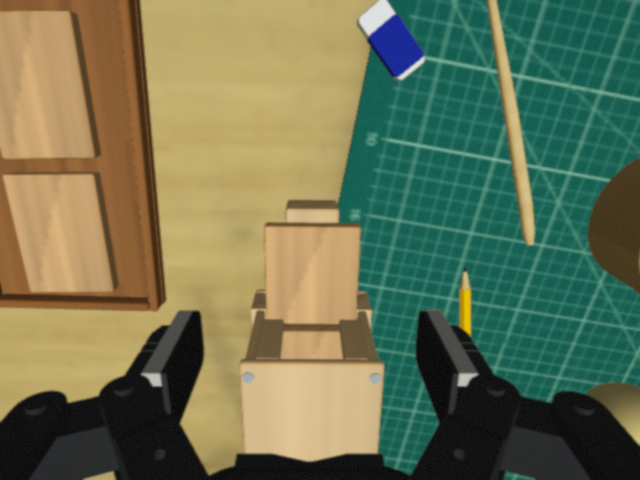

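Tile 3 is out on the runway (far edge row 225) and the tray is unmoved.

step_arm --dr '[[0,0,0],[0,0,0],[0,0,0],[0,0,0],[0,0,0],[0,0,0],[0,0,0],[0,0,0]]' --xyz '[[0,0,0.6],[0,0,1.3],[0,0,2.0],[0,0,2.5],[0,0,2.7],[0,0,2.7],[0,0,2.7],[0,0,2.7]]' --gripper '[0.9,0.9,0.9,0.9,0.9,0.9,0.9,0.6]' --squeeze 30

```text
time: 24.15
ee_pos: [0.6572, 0.1268, 0.0222]
tcp_rot: [179.9, -0.0, 91.1]
wrist_force: [-0.1, -0.9, -0.1]
opening: 0.064
```

step_arm --dr '[[0,0,0],[0,0,0],[0,0,0],[0,0,0],[0,0,0],[0,0,0],[0,0,0],[0,0,0]]' --xyz '[[0,0,0],[0,0,0],[0.3,0,0],[0.6,0,0],[0.9,0,0],[1.05,0,0],[1.05,0,-0.2],[1.05,0,-0.6]]' --gripper '[0.6,0.6,0.6,0.6,0.6,0.6,0.6,0.6]'

```text
time: 24.95
ee_pos: [0.6546, 0.1687, 0.0441]
tcp_rot: [-179.9, 0.0, 91.1]
wrist_force: [-0.9, -0.1, -0.4]
opening: 0.0551
```

```bash
python3 -c "
from h import *
cmd([0,0,0],[0,0,2.7]);cmd([0,0,0],[1.05,0,-.6])
c=bot.camera('wrist');save(c,'w16.png')
to(.496,.1515,.0142,91.1)
"
```

```text
cmd [0.6554 0.169  0.0442] [180.   -0.   91.1] t 25.0 pos [0.6562 0.1689 0.0484] rot [179.9  -0.   91.1] F [ 0.3 -0.3  2.2] op 0.0553
dr [-0.0, -0.0, -0.0] xyz [-0.361, -3.992, 0.75]
```

View pics/w16.png

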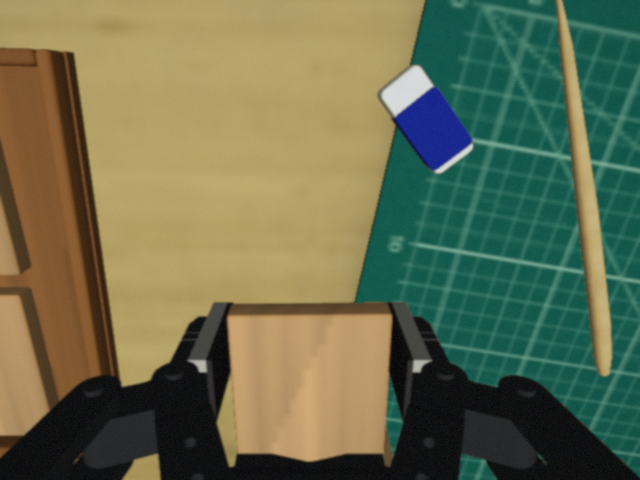

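step_arm --dr '[[0,0,0],[0,0,0],[0,0,0],[0,0,0],[0,0,0],[0,0,0],[0,0,0],[0,0,0]]' --xyz '[[0,0,-0.5],[0,-0.7,-0.6],[-0.1,-1.6,-0.6],[-0.2,-2.5,-0.6],[-0.36,-3.3,-0.6],[-0.36,-3.9,-0.5],[-0.36,-3.99,-0.2],[-0.36,-3.99,0.1]]' --gripper '[0.6,0.6,0.6,0.6,0.6,0.6,0.6,0.6]'

```text
time: 25.8
ee_pos: [0.4966, 0.1515, 0.041]
tcp_rot: [179.9, -0.0, 91.1]
wrist_force: [0.0, -0.4, 0.0]
opening: 0.0551
```

```bash
python3 -c "
from h import *
cmd([0,0,0],[-.36,-3.99,.1])
c=bot.camera('wrist');save(c,'w17.png')
to(.496,.1515,.0122,91.1)
"
```

```text
cmd [0.4961 0.1515 0.0402] [180.   -0.   91.1] t 25.9 pos [0.496  0.1512 0.0384] rot [-179.9    0.    91.1] F [-0.2 -0.3 -2.9] op 0.0554
dr [-0.0, -0.0, -0.0] xyz [-0.001, -0.002, 0.7]
```

View pics/w17.png

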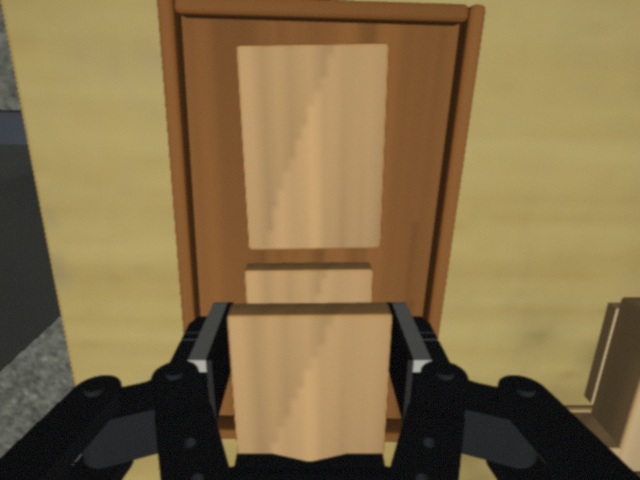

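step_arm --dr '[[0,0,0],[0,0,0],[0,0,0],[0,0,0],[0,0,0],[0,0,0],[0,0,0],[0,0,0]]' --xyz '[[0,0,0.3],[0,0,0.5],[0,0,0.67],[0,0,0.67],[0,0,0.67],[0,0,0.67],[0,0,0.67],[0,0,0.67]]' --gripper '[0.6,0.6,0.6,0.6,0.6,0.6,0.73,0.73]'

```text
time: 26.65
ee_pos: [0.4964, 0.1515, 0.0141]
tcp_rot: [180.0, -0.0, 91.1]
wrist_force: [-0.5, -0.4, 0.5]
opening: 0.0625
```

step_arm --dr '[[0,0,0],[0,0,0],[0,0,0],[0,0,0],[0,0,0],[0,0,0],[0,0,0],[0,0,0]]' --xyz '[[0,0,0],[0,0,-0.5],[0,0,-1.3],[0,0,-2.2],[-0.4,0.3,-2.8],[-1.2,1.0,-2.9],[-2.0,1.7,-2.9],[-2.8,2.4,-2.9]]' --gripper '[0.73,0.73,0.73,0.73,0.65,0.65,0.6,0.6]'

```text
time: 27.45
ee_pos: [0.5954, 0.0402, 0.1304]
tcp_rot: [179.9, -0.0, 91.1]
wrist_force: [-0.1, 1.7, 0.5]
opening: 0.0515
```

```bash
python3 -c "
from h import *
cmd([0,0,0],[0,0,.67]);cmd([0,0,0],[-2.8,2.4,-2.9])
c=bot.camera('scene');save(c,'s18.png',(100,180,420,400),2.4)
to(.6605,-.028,.128,91.1)
"
```

```text
cmd [0.5942 0.0414 0.1294] [180.   -0.   91.1] t 27.5 pos [0.5984 0.036  0.1292] rot [1.799e+02 1.000e-01 9.100e+01] F [-5.2 -4.  -1.8] op 0.0516
dr [-0.0, -0.0, -0.0] xyz [-1.765, 1.624, 0.035]
```

View pics/s18.png

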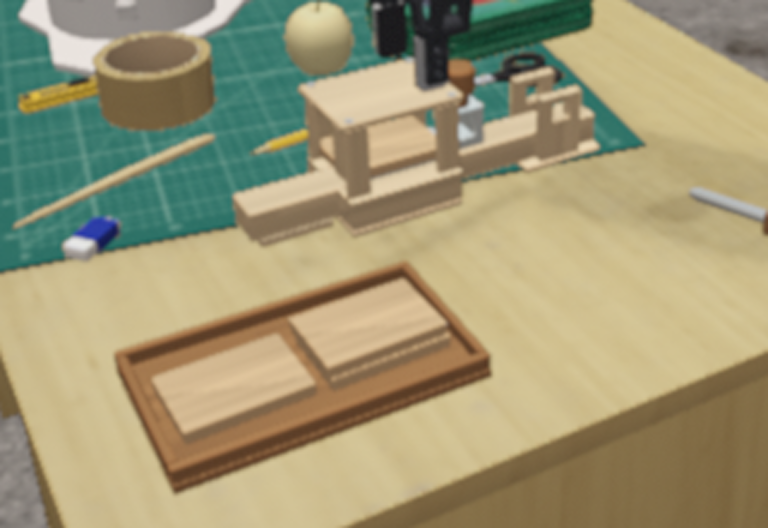

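Good; one tile left. Repeat.

step_arm --dr '[[0,0,0],[0,0,0],[0,0,0],[0,0,0],[0,0,0],[0,0,0],[0,0,0],[0,0,0]]' --xyz '[[-0.8,0.75,0],[-1.5,1.4,0],[-1.77,1.62,0],[-1.77,1.62,0],[-1.77,1.62,0.3],[-1.77,1.62,0.8],[-1.77,1.62,1.3],[-1.77,1.62,1.52]]' --gripper '[0.6,0.6,0.6,0.6,0.6,0.6,0.6,0.6]'

```text
time: 28.3
ee_pos: [0.6585, -0.0268, 0.0665]
tcp_rot: [-179.8, -0.0, 91.2]
wrist_force: [-0.7, -0.2, -0.2]
opening: 0.0512
```

step_arm --dr '[[0,0,0],[0,0,0],[0,0,0],[0,0,0],[0,0,0],[0,0,0],[0,0,0],[0,0,0]]' --xyz '[[0,0,0],[0,0,0],[0,0,0],[0,0,0],[-0.3,0,0],[-0.7,0,0],[-1.1,0,0],[-1.5,0,0]]' --gripper '[0.6,0.2,0.2,0.2,0.2,0.2,0.2,0.2]' --squeeze 25

```text
time: 29.1
ee_pos: [0.6613, -0.0886, 0.0704]
tcp_rot: [180.0, -0.0, 91.1]
wrist_force: [-6.6, 2.0, 6.8]
opening: 0.0238
```

step_arm --dr '[[0,0,0],[0,0,0],[0,0,0],[0,0,0],[0,0,0],[0,0,0],[0,0,0],[0,0,0]]' --xyz '[[-0.3,-0.01,0],[-0.39,-0.01,0],[-0.39,-0.01,0],[-0.39,-0.01,0],[-0.39,-0.01,0],[-0.1,-0.01,0],[0.2,0,0],[0.5,0,0]]' --gripper '[0.2,0.2,0.2,0.2,0.2,0.2,0.2,0.2]'

```text
time: 29.9
ee_pos: [0.6609, -0.0688, 0.0703]
tcp_rot: [180.0, 0.1, 91.0]
wrist_force: [-6.0, -2.0, 5.9]
opening: 0.0239
```

```bash
python3 -c "
from h import *
cmd([0,0,0],[-1.77,1.62,1.52]);cmd([0,0,0],[-1.5,0,0]);cmd([0,0,0],[.5,0,0])
to(.6603,-.0282,.0686,91.1)
"
```

```text
cmd [ 0.6611 -0.0682  0.0686] [180.   -0.   91.1] t 29.9 pos [ 0.6609 -0.0688  0.0703] rot [1.8e+02 1.0e-01 9.1e+01] F [-6.  -2.   5.9] op 0.0239
dr [-0.0, -0.0, -0.0] xyz [1.0, -0.001, -0.0]
```

step_arm --dr '[[0,0,0],[0,0,0],[0,0,0],[0,0,0],[0,0,0],[0,0,0],[0,0,0],[0,0,0]]' --xyz '[[0.3,0,0],[0.6,0,0],[0.85,0,0],[1.0,0,0],[1.0,0,0],[1.0,0,0],[1.0,0,0],[1.0,0,0]]' --gripper '[0.2,0.2,0.2,0.2,0.2,0.2,0.6,0.6]'

```text
time: 30.7
ee_pos: [0.6608, -0.0284, 0.0692]
tcp_rot: [179.9, 0.0, 91.1]
wrist_force: [-1.1, -1.0, -0.7]
opening: 0.051
```

step_arm --dr '[[0,0,0],[0,0,0],[0,0,0],[0,0,0],[0,0,0],[0,0,0],[0,0,0],[0,0,0]]' --xyz '[[0,0,-0.6],[0,0,-1.3],[0.7,-0.02,-1.49],[1.7,-0.03,-1.49],[2.7,-0.03,-1.49],[3.6,-0.03,-1.49],[3.88,-0.03,-1.49],[3.88,-0.03,-1.49]]' --gripper '[0.6,0.6,0.6,0.6,0.9,0.9,0.9,0.9]'

```text
time: 31.5
ee_pos: [0.6562, 0.1283, 0.1283]
tcp_rot: [180.0, 0.0, 91.2]
wrist_force: [-0.6, 0.4, -0.2]
opening: 0.0764
```

```bash
python3 -c "
from h import *
cmd([0,0,0],[1,0,0]);cmd([0,0,0],[3.88,-.03,-1.49])
c=bot.camera('wrist');save(c,'w19.png')
to(.6562,.127,.0202,91.1)
"
```

```text
cmd [0.6562 0.127  0.1282] [180.   -0.   91.1] t 31.6 pos [0.6563 0.1269 0.1283] rot [-180.     0.    91.1] F [-0.6  0.4  0.3] op 0.0766
dr [-0.0, -0.0, -0.0] xyz [0.001, 0.0, 2.7]
```

View pics/w19.png

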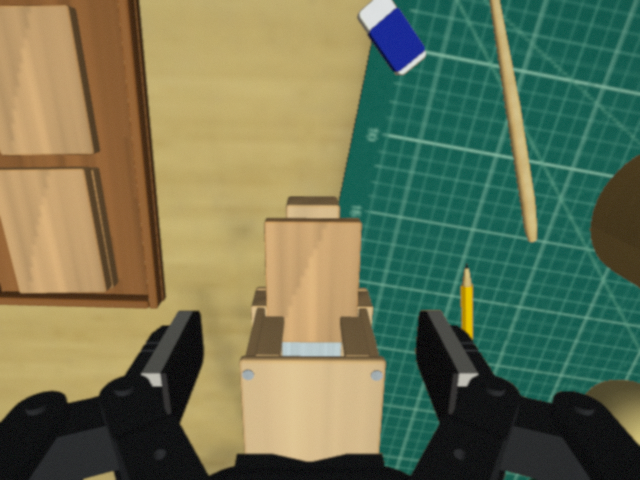

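Last tile is out, with only the metal tongue behind it (magazine empty).

step_arm --dr '[[0,0,0],[0,0,0],[0,0,0],[0,0,0],[0,0,0],[0,0,0],[0,0,0],[0,0,0]]' --xyz '[[0,0,0.6],[0,0,1.3],[0,0,2.0],[0,0,2.5],[0,0,2.7],[0,0,2.7],[0,0,2.7],[0,0,2.7]]' --gripper '[0.9,0.9,0.9,0.9,0.9,0.9,0.9,0.6]' --squeeze 30

```text
time: 32.35
ee_pos: [0.6572, 0.1267, 0.0222]
tcp_rot: [179.9, -0.0, 91.1]
wrist_force: [-0.6, -0.2, 0.1]
opening: 0.0642
```

step_arm --dr '[[0,0,0],[0,0,0],[0,0,0],[0,0,0],[0,0,0],[0,0,0],[0,0,0],[0,0,0]]' --xyz '[[0,0,0],[0,0,0],[0.3,0,0],[0.6,0,0],[0.9,0,0],[1.05,0,0],[1.05,0,-0.2],[1.05,0,-0.6]]' --gripper '[0.6,0.6,0.6,0.6,0.6,0.6,0.6,0.6]'

```text
time: 33.15
ee_pos: [0.6545, 0.1688, 0.044]
tcp_rot: [-179.9, 0.0, 91.1]
wrist_force: [-0.1, -0.1, 0.2]
opening: 0.055
```

```bash
python3 -c "
from h import *
cmd([0,0,0],[0,0,2.7]);cmd([0,0,0],[1.05,0,-.6])
c=bot.camera('wrist');save(c,'w20.png')
to(.496,.240,.0132,91.1)
"
```

```text
cmd [0.6554 0.169  0.0442] [180.   -0.   91.1] t 33.2 pos [0.6562 0.169  0.0484] rot [179.9  -0.   91.1] F [-0.2  0.5  3. ] op 0.0553
dr [-0.0, -0.0, -0.0] xyz [1.851, -3.95, 0.775]
```

View pics/w20.png

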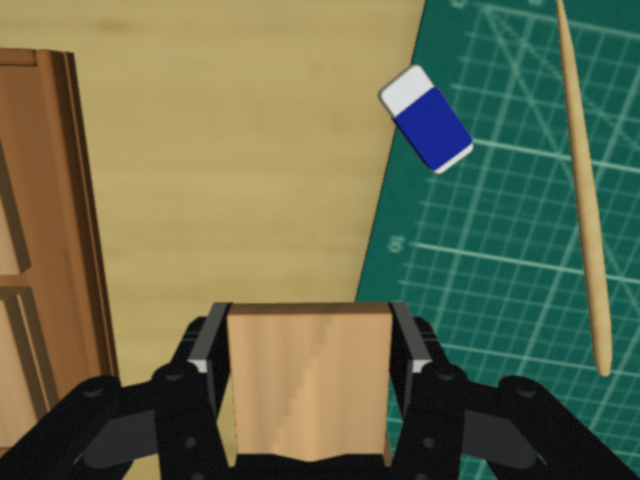

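step_arm --dr '[[0,0,0],[0,0,0],[0,0,0],[0,0,0],[0,0,0],[0,0,0],[0,0,0],[0,0,0]]' --xyz '[[0,0,-0.5],[0.4,-0.6,-0.6],[0.9,-1.5,-0.6],[1.3,-2.4,-0.6],[1.7,-3.2,-0.6],[1.83,-3.8,-0.5],[1.83,-3.95,-0.2],[1.83,-3.95,0.1]]' --gripper '[0.6,0.6,0.6,0.6,0.6,0.6,0.6,0.6]'

```text
time: 34.0
ee_pos: [0.4959, 0.2394, 0.0416]
tcp_rot: [179.9, -0.1, 91.1]
wrist_force: [0.6, -0.1, -0.4]
opening: 0.0553
```

```bash
python3 -c "
from h import *
cmd([0,0,0],[1.83,-3.95,.1])
c=bot.camera('wrist');save(c,'w21.png')
to(.496,.240,.0132,91.1)
"
```

```text
cmd [0.496  0.2391 0.0402] [180.   -0.   91.1] t 34.0 pos [0.4956 0.2387 0.0389] rot [-180.     0.    91.1] F [-0.4 -0.  -2.5] op 0.0551
dr [-0.0, -0.0, -0.0] xyz [0.021, -0.0, 0.675]
```

View pics/w21.png

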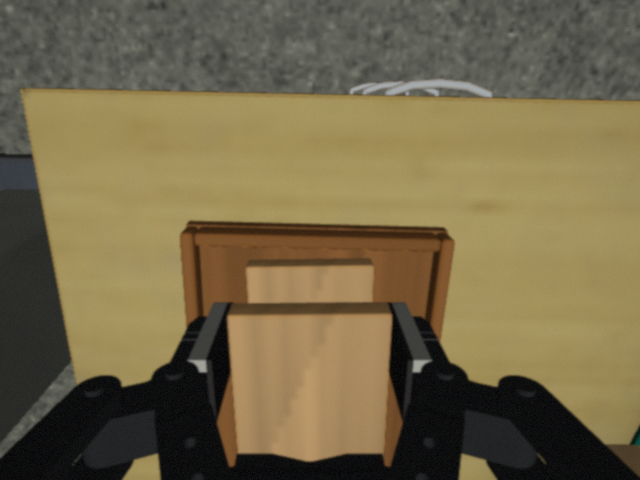

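step_arm --dr '[[0,0,0],[0,0,0],[0,0,0],[0,0,0],[0,0,0],[0,0,0],[0,0,0],[0,0,0]]' --xyz '[[0,0,0.3],[0,0,0.5],[0,0,0.67],[0,0,0.67],[0,0,0.67],[0,0,0.67],[0,0,0.67],[0,0,0.67]]' --gripper '[0.6,0.6,0.6,0.6,0.6,0.6,0.73,0.73]'

```text
time: 34.85
ee_pos: [0.4963, 0.2392, 0.0141]
tcp_rot: [180.0, -0.0, 91.1]
wrist_force: [-0.1, 0.5, 0.9]
opening: 0.0621
```

step_arm --dr '[[0,0,0],[0,0,0],[0,0,0],[0,0,0],[0,0,0],[0,0,0],[0,0,0],[0,0,0]]' --xyz '[[0,0,0],[0,0,-0.5],[0,0,-1.3],[0,0,-2.2],[-0.4,0.3,-2.8],[-1.2,1.0,-2.9],[-2.0,1.7,-2.9],[-2.8,2.4,-2.9]]' --gripper '[0.73,0.73,0.73,0.73,0.65,0.65,0.6,0.6]'

```text
time: 35.65
ee_pos: [0.5953, 0.1279, 0.1304]
tcp_rot: [179.9, -0.0, 91.1]
wrist_force: [0.5, 1.1, -0.1]
opening: 0.0509
```

```bash
python3 -c "
from h import *
cmd([0,0,0],[0,0,.67]);cmd([0,0,0],[-2.8,2.4,-2.9])
c=bot.camera('scene');save(c,'s22.png',(100,180,420,400),2.4)
to(.6605,-.028,.128,91.1)
"
```

```text
cmd [0.5941 0.129  0.1294] [180.   -0.   91.1] t 35.7 pos [0.5984 0.1235 0.1295] rot [1.799e+02 1.000e-01 9.090e+01] F [-2.8 -4.5 -0.9] op 0.0508
dr [-0.0, -0.0, -0.0] xyz [-3.955, 1.584, 0.035]
```

View pics/s22.png

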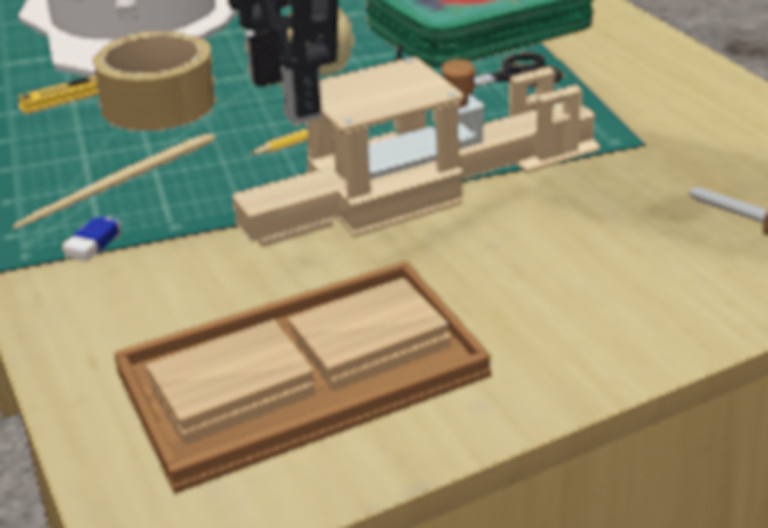

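step_arm --dr '[[0,0,0],[0,0,0],[0,0,0],[0,0,0],[0,0,0],[0,0,0],[0,0,0],[0,0,0]]' --xyz '[[-1,0.4,0],[-2,0.8,0],[-3,1.2,0],[-3.95,1.58,0],[-3.95,1.58,0],[-3.95,1.58,0.3],[-3.95,1.58,0.8],[-3.95,1.58,1.3]]' --gripper '[0.6,0.6,0.6,0.6,0.6,0.6,0.6,0.6]'

```text
time: 36.5
ee_pos: [0.66, -0.0266, 0.0765]
tcp_rot: [180.0, -0.0, 91.2]
wrist_force: [0.5, 0.4, -0.8]
opening: 0.0509
```

step_arm --dr '[[0,0,0],[0,0,0],[0,0,0],[0,0,0],[0,0,0],[0,0,0],[0,0,0],[0,0,0]]' --xyz '[[0,0,0.22],[0,0,0.22],[0,0,0.22],[0,0,0.22],[0,0,0.22],[-0.3,0,0.22],[-0.7,0,0.22],[-1.1,0,0.22]]' --gripper '[0.6,0.2,0.2,0.2,0.2,0.2,0.2,0.2]' --squeeze 25

```text
time: 37.3
ee_pos: [0.661, -0.0727, 0.0694]
tcp_rot: [-180.0, -0.0, 91.1]
wrist_force: [-4.7, 1.9, 1.3]
opening: 0.0238
```

step_arm --dr '[[0,0,0],[0,0,0],[0,0,0],[0,0,0],[0,0,0],[0,0,0],[0,0,0],[0,0,0]]' --xyz '[[-0.3,-0.01,0],[-0.6,-0.01,0],[-0.8,-0.01,0],[-0.88,-0.01,0],[-0.9,-0.01,0],[-0.9,-0.01,0],[-0.9,-0.01,0],[-0.9,-0.01,0]]' --gripper '[0.2,0.2,0.2,0.2,0.2,0.2,0.2,0.2]'

```text
time: 38.1
ee_pos: [0.6615, -0.1055, 0.0694]
tcp_rot: [180.0, -0.2, 91.2]
wrist_force: [-6.8, 13.2, 5.6]
opening: 0.0238
```

```bash
python3 -c "
from h import *
cmd([0,0,0],[-3.95,1.58,1.3]);cmd([0,0,0],[-1.1,0,.22]);cmd([0,0,0],[-.9,-.01,0])
to(.6615,-.109,.0686,91.1)
"
```

```text
cmd [ 0.6614 -0.1078  0.0686] [180.   -0.   91.1] t 38.1 pos [ 0.6615 -0.1055  0.0694] rot [180.   -0.2  91.2] F [-6.8 13.2  5.6] op 0.0238
dr [-0.0, -0.0, -0.0] xyz [-0.031, 0.001, -0.0]
```

step_arm --dr '[[0,0,0],[0,0,0],[0,0,0],[0,0,0],[0,0,0],[0,0,0],[0,0,0],[0,0,0]]' --xyz '[[0,0,0],[0,0,0],[0,0,0],[0,0,-0.4],[0,0,-1],[0,0,-1.6],[0,0,-2],[0,0,-2]]' --gripper '[0.6,0.6,0.6,0.6,0.6,0.6,0.6,0.6]'

```text
time: 38.9
ee_pos: [0.6628, -0.1083, 0.153]
tcp_rot: [179.7, 0.1, 91.1]
wrist_force: [0.3, 0.4, -0.3]
opening: 0.0512
```

```bash
python3 -c "
from h import *
cmd([0,0,0],[0,0,-2])
for i in range(4): c=bot.camera('wrist')
save(c,'w23.png',(180,60,440,320),2.3)
to(.6615,-.109,.0686,91.1)
c=bot.camera('scene');save(c,'s23.png',(280,200,400,270),6.6)
c=bot.camera('top');save(c,'t23.png',(340,170,460,350),4)
"
```

```text
cmd [ 0.6614 -0.1078  0.1486] [180.   -0.   91.1] t 39.1 pos [ 0.6611 -0.1079  0.1478] rot [-179.9   -0.    91.1] F [-0.4 -0.4  0.3] op 0.0512
dr [-0.0, -0.0, -0.0] xyz [-0.031, 0.001, 2.0]
```

View pics/w23.png

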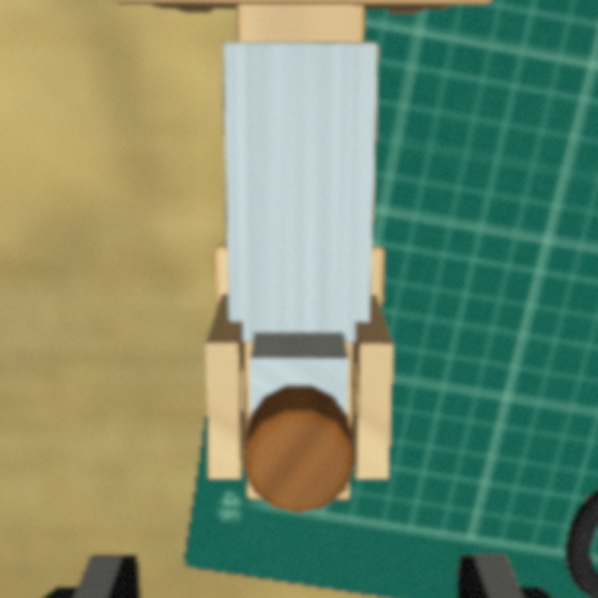

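View pics/s23.png

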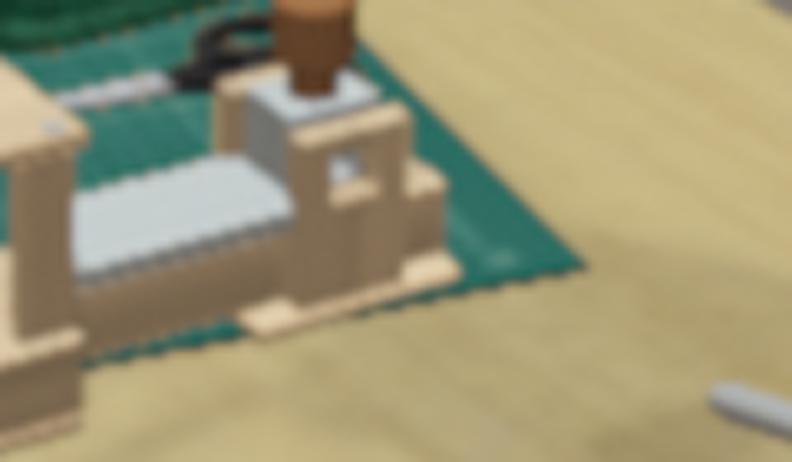

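View pics/t23.png

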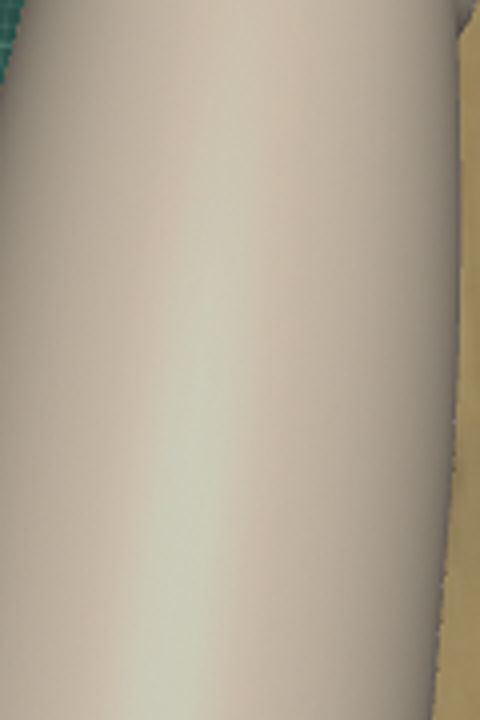

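```bash
python3 -c "
from h import *
c=bot.camera('wrist')
P=lambda u,v:(180+(u+.5)/2.3-.5,60+(v+.5)/2.3-.5)
for n,p,z in [('knob',(299,459),.095),('chn t',(206,342),.06),('chf t',(392,342),.06),('chn b',(208,479),.06),('chf b',(388,480),.06),('blk l',(251,357),.062),('blk r',(349,357),.062)]: print(n,pw(c,*P(*p),z).round(4))
s=bot.camera('scene')
P=lambda u,v:(280+(u+.5)/6.6-.5,200+(v+.5)/6.6-.5)
# near face corners: top-left (290,145) top-right(410,117); hole: left-top (329,158), right-top(368,146), left-bot (330,205), right-bot (380,193)
for n,p,z in [('face TL',(290,145),.06),('face TR',(410,119),.06)]: print(n,pw(s,*P(*p),z).round(4))
r=bot.regions_of(s,'pin_handle')
for q in r[:2]: print(q['p'],q['box'],q['region'].sum())
"
```

```text
knob [ 0.6623 -0.1058  0.095 ]
chn t [ 0.6392 -0.0899  0.06  ]
chf t [ 0.6847 -0.089   0.06  ]
chn b [ 0.6393 -0.1264  0.06  ]
chf b [ 0.6855 -0.1257  0.06  ]
blk l [ 0.6503 -0.0929  0.062 ]
blk r [ 0.6742 -0.0924  0.062 ]
face TL [ 0.6399 -0.087   0.06  ]
face TR [ 0.6368 -0.1248  0.06  ]
0.73 [412.7, 271.2, 48.2, 23.8] 435
0.57 [270.9, 236.7, 150.1, 86.2] 6417
```

```bash
python3 -c "
from h import *
s=bot.camera('scene');save(s,'s24.png',(370,240,470,300),7)
to(.458,-.205,.15,27)
"
```

```text
cmd [ 0.6614 -0.1078  0.1486] [180.   -0.   91.1] t 39.4 pos [ 0.6613 -0.1078  0.1484] rot [-180.    -0.    91.1] F [ 0.2 -0.7 -0.1] op 0.0511
dr [-0.0, -0.0, 1.119] xyz [-2.334, -5.131, -0.035]
```

step_arm --dr '[[0,0,0.1],[0,0,0.24],[0,0,0.38],[0,0,0.52],[0,0,0.66],[0,0,0.8],[0,0,0.94],[0,0,1.08]]' --xyz '[[0,-0.4,0],[-0.3,-1.1,0],[-0.7,-1.9,0],[-1.1,-2.8,0],[-1.6,-3.6,0],[-2.0,-4.4,0],[-2.3,-4.9,0],[-2.33,-5.13,0]]' --gripper '[0.6,0.6,0.6,0.6,0.6,0.6,0.6,0.6]'

```text
time: 40.2
ee_pos: [0.4564, -0.2061, 0.1492]
tcp_rot: [180.0, -0.0, 28.8]
wrist_force: [0.6, 0.3, 0.1]
opening: 0.0511
```

View pics/s24.png

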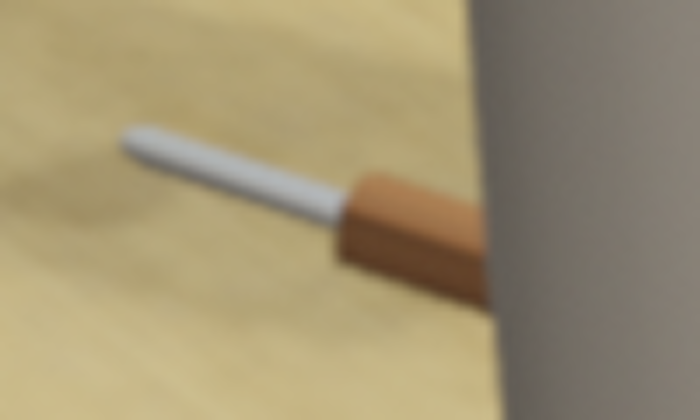

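```bash
python3 -c "
from h import *
cmd([0,0,1.08],[-2.33,-5.13,0])
for i in range(4): c=bot.camera('wrist')
save(c,'w25.png')
to(.458,-.205,.15,27)
"
```

```text
cmd [ 0.4581 -0.2049  0.1486] [180.    0.   29.2] t 40.4 pos [ 0.4584 -0.2049  0.149 ] rot [180.   -0.   29.4] F [ 0.5 -1.  -0.1] op 0.0514
dr [-0.0, -0.0, 0.039] xyz [-0.003, 0.002, -0.035]
```

View pics/w25.png

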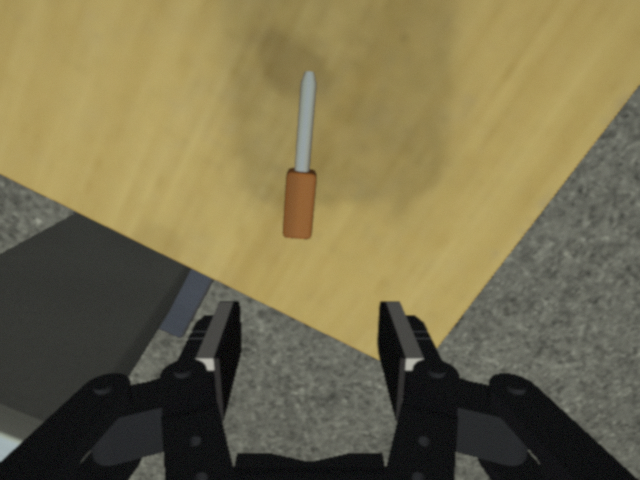

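```bash
python3 -c "
from h import *
c=bot.camera('wrist')
pts=[pw(c,*p,.02) for p in [(287,171),(316,172),(311,239.5),(284,238)]]
print(np.round(pts,4)); h=np.mean(pts,0); t=pw(c,309,70,.01); b=pw(c,302,172,.01)
print('h',h,'tip',t,'dist',np.linalg.norm((t-h)[:2]),'yaw',np.degrees(np.arctan2(*(t-h)[[1,0]])))
d=(np.array(pts[0])+pts[1]-pts[2]-pts[3]);print('hyaw',np.degrees(np.arctan2(d[1],d[0])),np.linalg.norm(d)/2)
for q in bot.regions_of(c,'pin_handle')[:2]:
  m=cv2.minAreaRect(np.argwhere(q['region'])[:,::-1].astype(np.float32));print(q['p'],m)
"
```

```text
[[ 0.4801 -0.1769  0.02  ]
 [ 0.4888 -0.1935  0.02  ]
 [ 0.4468 -0.2135  0.02  ]
 [ 0.4388 -0.197   0.02  ]]
h [ 0.46362224 -0.19522708  0.02      ] tip [ 0.54041762 -0.15918665  0.01      ] dist 0.084831847516919 yaw 25.140890162853907
hyaw 25.708658836662885 0.04621420908944398
0.66 ((303.1379699707031, 155.34483337402344), (29.89637565612793, 167.25360107421875), 4.763641834259033)
```

```bash
python3 -c "
from h import *
to(.461,-.1965,.003,25.3)
"
```

```text
cmd [ 0.4581 -0.2049  0.1486] [180.    0.   29.2] t 40.5 pos [ 0.4587 -0.2047  0.1488] rot [-180.    -0.    29.4] F [ 0.1 -0.5  0.7] op 0.051
dr [-0.0, -0.0, 0.068] xyz [0.166, -0.146, 3.64]
```

step_arm --dr '[[0,0,0.07],[0,0,0.07],[0,0,0.07],[0,0,0.07],[0,0,0.07],[0,0,0.07],[0,0,0.07],[0,0,0.07]]' --xyz '[[0.17,-0.15,0.5],[0.17,-0.15,1.2],[0.17,-0.15,2.0],[0.17,-0.15,2.7],[0.17,-0.15,3.2],[0.17,-0.15,3.5],[0.17,-0.15,3.64],[0.17,-0.15,3.64]]' --gripper '[0.6,0.6,0.6,0.6,0.6,0.6,0.6,0.6]'

```text
time: 41.3
ee_pos: [0.4612, -0.1962, 0.0031]
tcp_rot: [-180.0, 0.0, 25.3]
wrist_force: [-1.0, 0.2, -0.2]
opening: 0.051
```

step_arm --dr '[[0,0,0],[0,0,0],[0,0,0],[0,0,0],[0,0,0],[0,0,0],[0,0,0],[0,0,0]]' --xyz '[[0,0,0],[0,0,0],[0,0,0],[0,0,0],[0,0,0],[0,0,0],[0,0,0],[0,0,0]]' --gripper '[0.6,0.15,0.15,0.15,0.15,0.15,0.15,0.15]' --squeeze 40

```text
time: 42.1
ee_pos: [0.4616, -0.1967, 0.0042]
tcp_rot: [179.9, -0.1, 25.2]
wrist_force: [0.6, 0.4, 6.8]
opening: 0.019
```

```bash
python3 -c "
from h import *
cmd([0,0,.07],[.17,-.15,3.64])
c=bot.camera('wrist');save(c,'w26.png')
to(.461,-.1965,.08,25.3)
"
```

```text
cmd [ 0.4611 -0.1963  0.003 ] [180.    0.   25.2] t 42.1 pos [ 0.4617 -0.1967  0.0042] rot [ 1.799e+02 -1.000e-01  2.520e+01] F [-0.6  0.2  5.8] op 0.0191
dr [-0.0, -0.0, -0.002] xyz [-0.004, 0.004, -1.925]
```

View pics/w26.png

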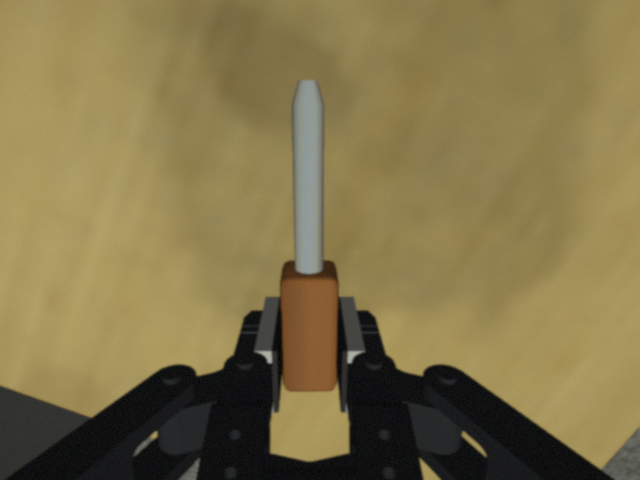

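```bash
python3 -c "
from h import *
to(.525,-.1093,.0625,.7)
"
```

```text
cmd [ 0.4611 -0.1963  0.003 ] [180.    0.   25.2] t 42.1 pos [ 0.4617 -0.1967  0.0042] rot [ 1.799e+02 -1.000e-01  2.520e+01] F [-0.6  0.2  5.8] op 0.0191
dr [-0.0, -0.0, 0.428] xyz [2.372, -1.288, -1.488]
```

step_arm --dr '[[0,0,0],[0,0,0],[0,0,0.05],[0,0,0.12],[0,0,0.2],[0,0,0.28],[0,0,0.36],[0,0,0.428]]' --xyz '[[0,0,-0.5],[0,0,-1.1],[0.4,-0.2,-1.49],[0.9,-0.4,-1.49],[1.4,-0.7,-1.49],[1.8,-0.9,-1.49],[2.2,-1.2,-1.49],[2.37,-1.29,-1.49]]' --gripper '[0.15,0.15,0.15,0.15,0.15,0.15,0.15,0.15]'

```text
time: 42.95
ee_pos: [0.5254, -0.108, 0.0627]
tcp_rot: [-180.0, 0.0, 0.6]
wrist_force: [-0.4, -0.7, -0.2]
opening: 0.0188
```

```bash
python3 -c "
from h import *
cmd([0,0,.428],[2.37,-1.29,-1.49])
for i in range(4): c=bot.camera('wrist')
save(c,'w27.png')
to(.531,-.1093,.039,.7)
c=bot.camera('scene');save(c,'s27.png',(280,180,480,300),4)
"
```

```text
cmd [ 0.5249 -0.1093  0.0626] [180.    0.    0.7] t 43.1 pos [ 0.5247 -0.1094  0.0627] rot [180.    0.    0.8] F [ 0.3  0.7 -0.9] op 0.019
dr [-0.0, -0.0, -0.0] xyz [0.153, 0.003, 0.59]
```

View pics/w27.png

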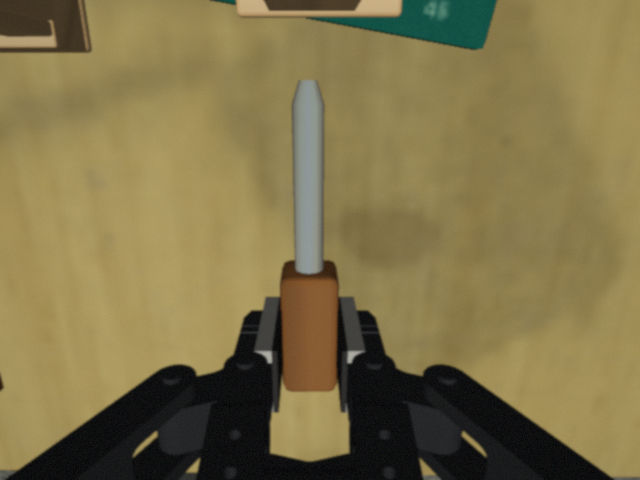

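View pics/s27.png

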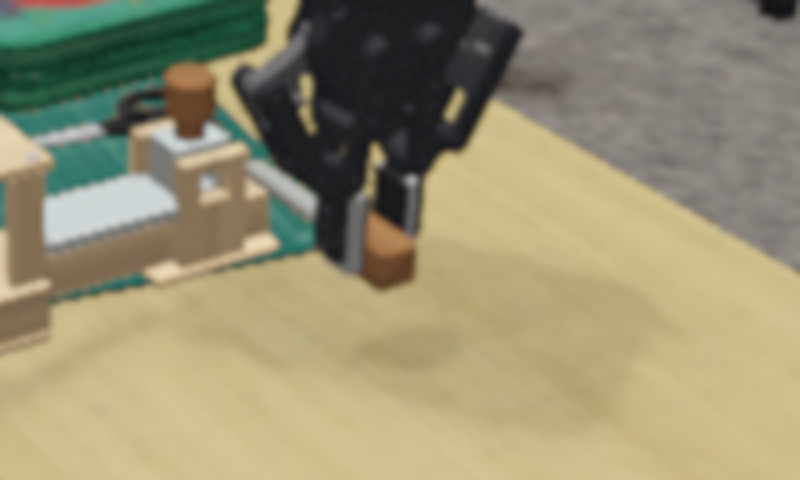

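```bash
python3 -c "
from h import *
c=bot.camera('wrist')
z=.0685
for n,p,zz in [('tip',(308.5,80),z),('shank root',(309,272),z),('handle back',(309.5,390),z+.01),('flL',(238,16),.006),('flR',(404,14),.006)]: print(n,pw(c,*p,zz).round(4))
s=bot.camera('scene')
# tip of pin approx visible; draw predicted pin
for zt in (.0625,.0685,.0745): print(zt,(proj(s,[.525+.088,-.1083,zt])-[280,180])*4)
print('handle back', [(proj(s,[.525-.020,-.1093+dy,.0685+dz])-[280,180])*4 for dy,dz in ((.01,.01),(-.01,.01),(.01,-.01),(-.01,-.01))])
"
```

```text
tip [ 0.6111 -0.1084  0.0685]
shank root [ 0.5474 -0.1094  0.0685]
handle back [ 0.5052 -0.1101  0.0785]
flL [ 0.6369 -0.0781  0.006 ]
flR [ 0.6386 -0.1482  0.006 ]
0.0625 [245.72414262 174.05757032]
0.0685 [246.19747142 162.22084094]
0.0745 [246.67377227 150.30978819]
handle back [array([375.88180477, 249.53706618]), array([414.96872483, 237.62556103]), array([372.66796023, 291.87035803]), array([411.34741612, 279.64295171])]
```

```bash
python3 -c "
from h import *
to(.547,-.109,.040,.7)
"
```

```text
cmd [ 0.5249 -0.1093  0.0626] [180.    0.    0.7] t 43.3 pos [ 0.5246 -0.1098  0.0629] rot [180.    0.    0.7] F [ 0.4  0.  -0.6] op 0.0193
dr [-0.0, -0.0, -0.0] xyz [0.553, 0.0, 0.565]
```

step_arm --dr '[[0,0,0],[0,0,0],[0,0,0],[0,0,0],[0,0,0],[0,0,0],[0,0,0],[0,0,0]]' --xyz '[[0,0,0.2],[0,0,0.4],[0,0,0.56],[0.1,0,0.56],[0.25,0,0.56],[0.4,0,0.56],[0.5,0,0.56],[0.55,0,0.56]]' --gripper '[0.15,0.15,0.15,0.15,0.15,0.15,0.15,0.15]'

```text
time: 44.1
ee_pos: [0.5476, -0.1091, 0.0406]
tcp_rot: [180.0, -0.0, 0.7]
wrist_force: [0.1, -0.3, 0.1]
opening: 0.0189
```

```bash
python3 -c "
from h import *
cmd([0,0,0],[.55,0,.56])
for i in range(5): c=bot.camera('wrist')
save(c,'w28.png')
to(.547,-.109,.040,.7)
c=bot.camera('scene');save(c,'s28.png',(280,180,440,290),5)
"
```

```text
cmd [ 0.5469 -0.109   0.0402] [180.    0.    0.7] t 44.4 pos [ 0.5468 -0.1091  0.0405] rot [180.    0.    0.7] F [-0.4 -0.2  0.2] op 0.019
dr [-0.0, -0.0, -0.0] xyz [0.003, 0.0, 0.005]
```

View pics/w28.png

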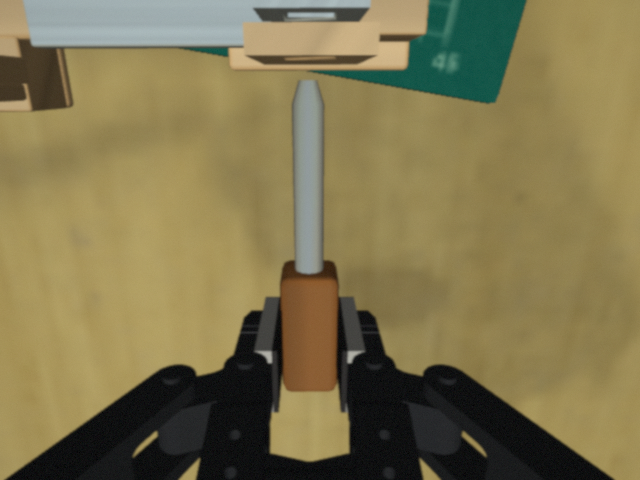

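View pics/s28.png

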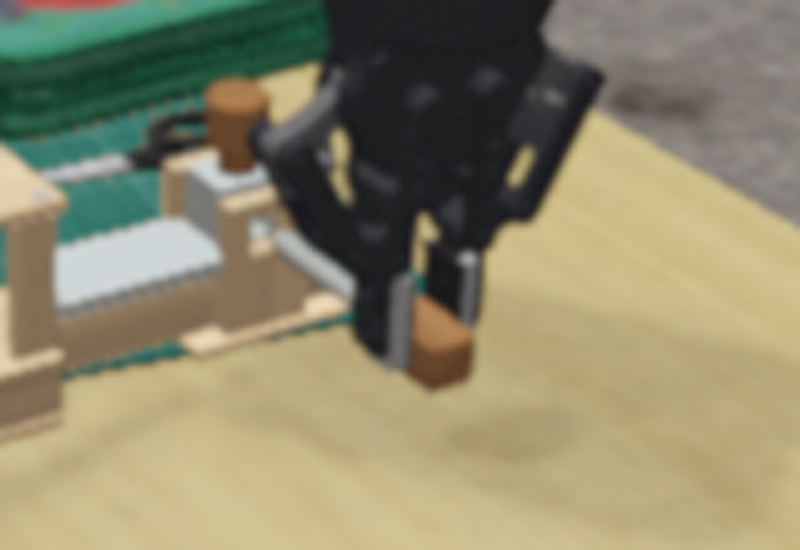

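```bash
python3 -c "
from h import *
c=bot.camera('wrist');save(c,'w29.png',(210,0,430,130),3.6)
"
```

```text
(no output)
```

View pics/w29.png

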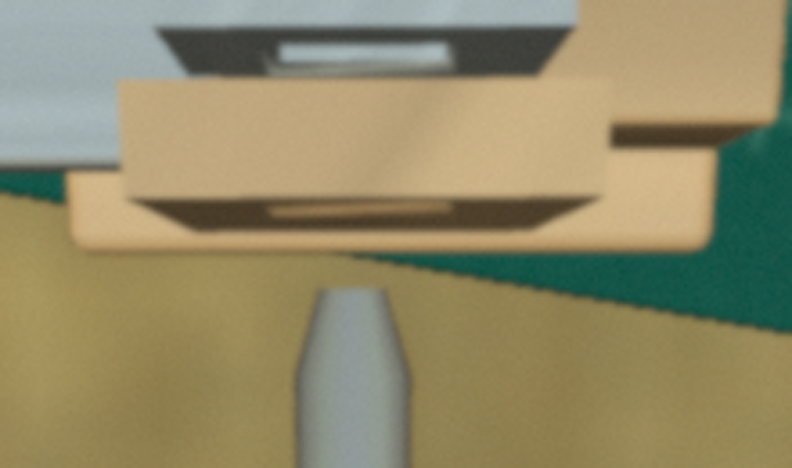

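```bash
python3 -c "
from h import *
c=bot.camera('wrist')
P=lambda u,v:(210+(u+.5)/3.6-.5,(v+.5)/3.6-.5)
for n,p,z in [('chL',(127,198),.06),('chR',(604,198),.06),('ch farL',(119,80),.06),('ch farR',(611,80),.06),('sillL',(268,215),.039),('sillR',(452,206),.039),('blkL',(155,28),.062),('blkR',(580,28),.062),('bsL',(268,70),.039),('bsR',(452,70),.039),('tip',(352,290),.046),('root',None,.046)]:
  if p is None: p2=(309,272)
  else: p2=P(*p)
  print(n,pw(c,*p2,z).round(4))
print('yaw TCP',bot.get_obs()['tcp_rot'],bot.get_obs()['ee_pos'])
"
```

```text
chL [ 0.6394 -0.0909  0.06  ]
chR [ 0.6398 -0.1264  0.06  ]
ch farL [ 0.6473 -0.0906  0.06  ]
ch farR [ 0.6477 -0.1264  0.06  ]
sillL [ 0.6394 -0.1002  0.039 ]
sillR [ 0.6404 -0.1163  0.039 ]
blkL [ 0.6504 -0.0936  0.062 ]
blkR [ 0.6508 -0.1237  0.062 ]
bsL [ 0.6509 -0.1003  0.039 ]
bsR [ 0.6511 -0.1159  0.039 ]
tip [ 0.6333 -0.1076  0.046 ]
root [ 0.5695 -0.1088  0.046 ]
yaw TCP [ 1.79998847e+02 -1.37003067e-03  6.72059167e-01] [ 0.54680066 -0.10910804  0.0405399 ]
```

step_arm --dr '[[0,0,0],[0,0,0],[0,0,0],[0,0,0],[0,0,0],[0,0,0],[0,0,0],[0,0,0]]' --xyz '[[0,0.022,0],[0,0.022,0],[0.1,0.022,0],[0.2,0.022,0],[0.3,0.022,0],[0.4,0.022,0],[0.5,0.022,0],[0.6,0.022,0]]' --gripper '[0.15,0.15,0.15,0.15,0.15,0.15,0.15,0.15]'

```text
time: 45.3
ee_pos: [0.5713, -0.1097, 0.0404]
tcp_rot: [-180.0, 0.0, 0.7]
wrist_force: [0.0, 0.0, -1.2]
opening: 0.0189
```

```bash
python3 -c "
from h import *
cmd([0,0,0],[.6,.022,0])
c=bot.camera('wrist');save(c,'w30.png')
to(.547,-.109,.040,.7)
c=bot.camera('scene');save(c,'s30.png',(280,180,440,290),5)
"
```

```text
cmd [ 0.5709 -0.1096  0.0402] [180.    0.    0.7] t 45.4 pos [ 0.5718 -0.1097  0.0404] rot [180.   -0.    0.7] F [-0.8  0.9  0.1] op 0.0191
dr [-0.0, -0.0, -0.0] xyz [-0.597, -0.022, 0.005]
```

View pics/w30.png

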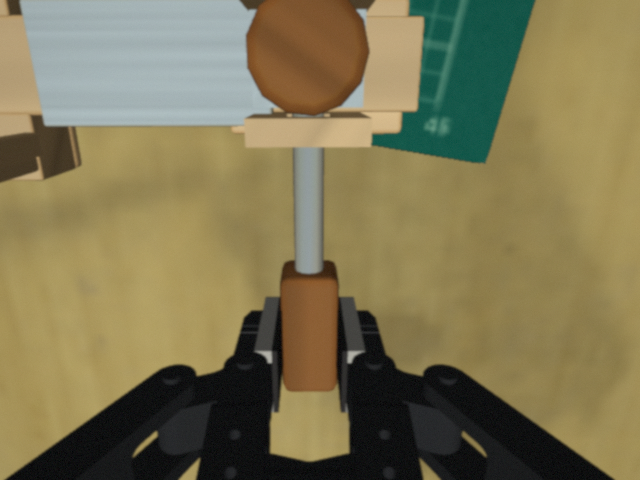

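View pics/s30.png

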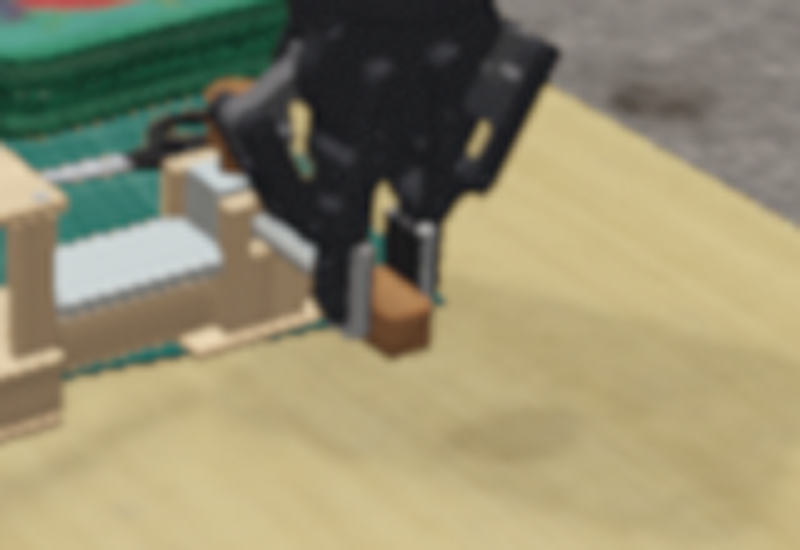

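step_arm --dr '[[0,0,0],[0,0,0],[0,0,0],[0,0,0],[0,0,0],[0,0,0],[0,0,0],[0,0,0]]' --xyz '[[0.12,0,0],[0.24,0,0],[0.36,0,0],[0.48,0,0],[0.6,0,0],[0.72,0,0],[0.84,0,0],[0.95,0,0]]' --gripper '[0.15,0.15,0.15,0.15,0.15,0.15,0.15,0.15]'

```text
time: 46.2
ee_pos: [0.6093, -0.1092, 0.0404]
tcp_rot: [-180.0, 0.0, 0.7]
wrist_force: [0.7, -0.3, -0.8]
opening: 0.0188
```

```bash
python3 -c "
from h import *
cmd([0,0,0],[.95,0,0])
c=bot.camera('wrist');c=bot.camera('wrist');c=bot.camera('wrist');save(c,'w31.png')
to(.547,-.109,.040,.7)
c=bot.camera('scene');save(c,'s31.png',(280,180,440,290),5)
"
```

```text
cmd [ 0.6089 -0.1091  0.0402] [180.    0.    0.7] t 46.4 pos [ 0.6091 -0.1092  0.0403] rot [-180.     0.     0.7] F [-0.4  0.8  0.1] op 0.0188
dr [-0.0, -0.0, -0.0] xyz [-1.547, -0.022, 0.005]
```

View pics/w31.png

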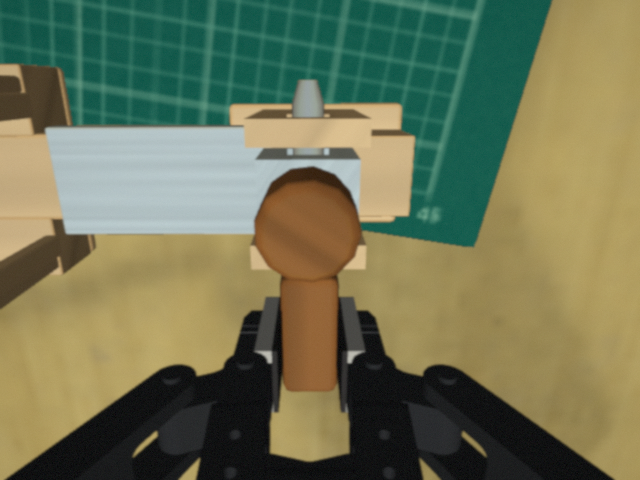

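View pics/s31.png

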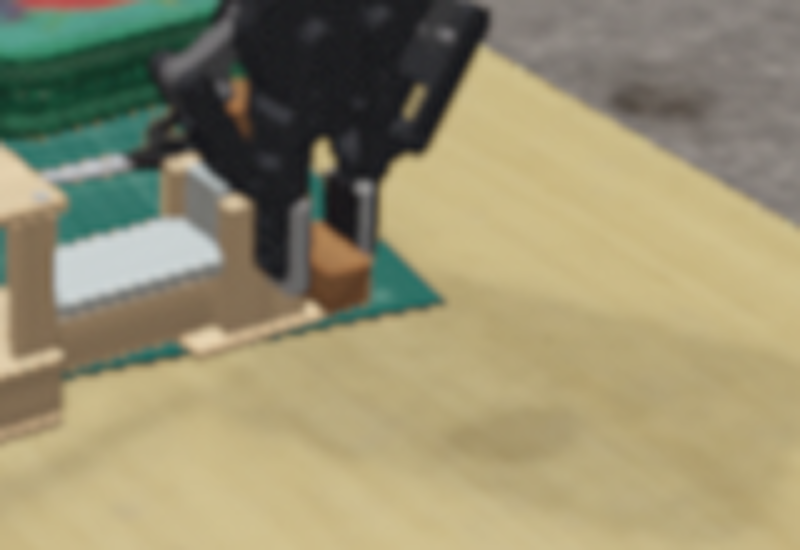

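Tip emerges past the far cheek (row 80). Push the last ~5 mm until the handle seats.

step_arm --dr '[[0,0,0],[0,0,0],[0,0,0],[0,0,0],[0,0,0],[0,0,0],[0,0,0],[0,0,0]]' --xyz '[[0.03,0,0],[0.06,0,0],[0.09,0,0],[0.12,0,0],[0.15,0,0],[0.16,0,0],[0.16,0,0],[0.16,0,0]]' --gripper '[0.15,0.15,0.15,0.15,0.15,0.15,0.15,0.15]'

```text
time: 47.2
ee_pos: [0.6151, -0.1092, 0.0405]
tcp_rot: [-180.0, 0.0, 0.7]
wrist_force: [-2.4, 0.5, 0.1]
opening: 0.0192
```

step_arm --dr '[[0,0,0],[0,0,0],[0,0,0],[0,0,0],[0,0,0],[0,0,0],[0,0,0],[0,0,0]]' --xyz '[[0.02,0,0],[0.04,0,0],[0.05,0,0],[0.05,0,0],[0.05,0,0],[0.05,0,0],[0.05,0,0],[0.05,0,0]]' --gripper '[0.15,0.15,0.15,0.15,0.15,0.15,0.15,0.15]'

```text
time: 48.0
ee_pos: [0.6151, -0.1092, 0.0404]
tcp_rot: [-180.0, 0.2, 0.7]
wrist_force: [-13.2, 0.3, 6.6]
opening: 0.019
```

step_arm --dr '[[0,0,0],[0,0,0],[0,0,0],[0,0,0],[0,0,0],[0,0,0],[0,0,0],[0,0,0]]' --xyz '[[-0.05,0,0],[-0.05,0,0],[-0.05,0,0],[-0.05,0,0],[-0.05,0,0],[-0.05,0,-0.3],[-0.05,0,-1],[-0.05,0,-1.8]]' --gripper '[0.15,0.5,0.5,0.5,0.5,0.5,0.5,0.5]'

```text
time: 48.8
ee_pos: [0.6148, -0.1091, 0.1132]
tcp_rot: [-180.0, 0.1, 0.7]
wrist_force: [0.4, 0.1, 0.3]
opening: 0.0428
```

step_arm --dr '[[0,0,0],[0,0,0],[0,0,0],[0,0,0],[0,0,0],[0,0,0],[0,0,0],[0,0,0]]' --xyz '[[-0.5,0,-1],[-1.2,0,-2],[-2.0,0,-2.5],[-2.8,0,-2.5],[-3.5,0,-2.5],[-3.5,0,-2.5],[-3.5,0,-2.5],[-3.5,0,-2.5]]' --gripper '[0.5,0.5,0.5,0.5,0.5,0.5,0.5,0.5]'

```text
time: 49.6
ee_pos: [0.476, -0.1108, 0.2129]
tcp_rot: [180.0, -0.0, 0.7]
wrist_force: [1.0, 0.2, 0.1]
opening: 0.0427
```

```bash
python3 -c "
from h import *
for i in range(4): c=bot.camera('wrist')
save(c,'w32.png')
c=bot.camera('scene');save(c,'s32.png',(100,180,420,400),2.4)
print(bot.get_obs()['ee_pos'])
"
```

```text
[ 0.475685   -0.11076149  0.21211016]
```

View pics/w32.png

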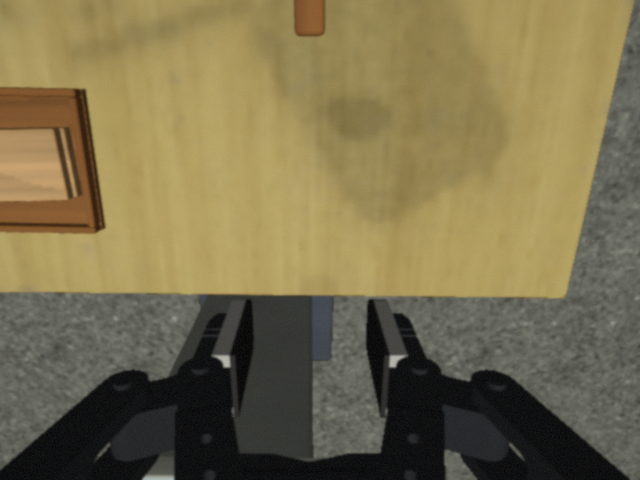

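View pics/s32.png

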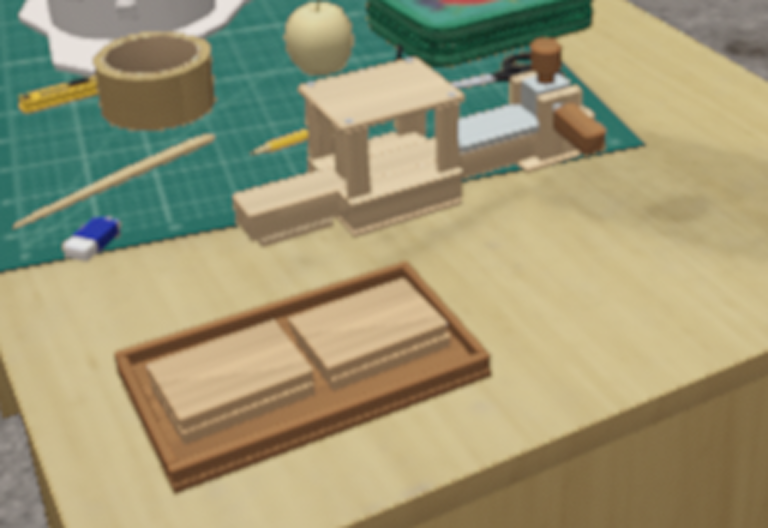

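```bash
python3 -c "
from h import *
c=bot.camera('top');save(c,'t33.png',(320,170,440,260),6)
c=bot.camera('scene');save(c,'s33.png',(280,180,380,255),7)
"
```

```text
(no output)
```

View pics/t33.png

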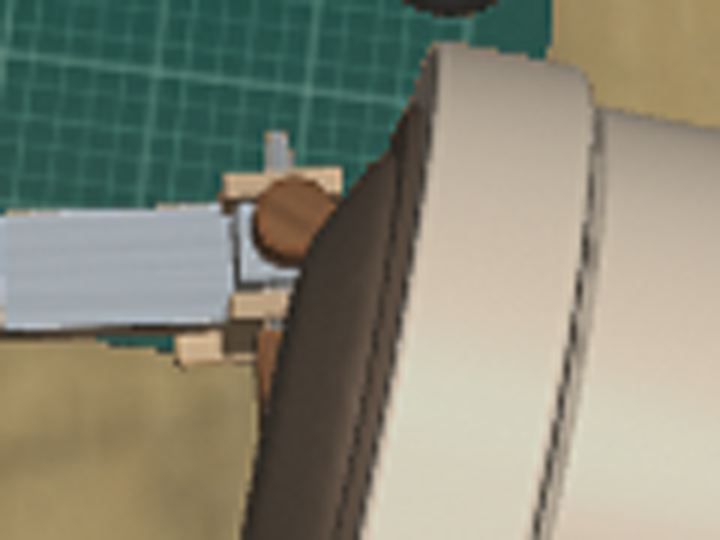

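View pics/s33.png

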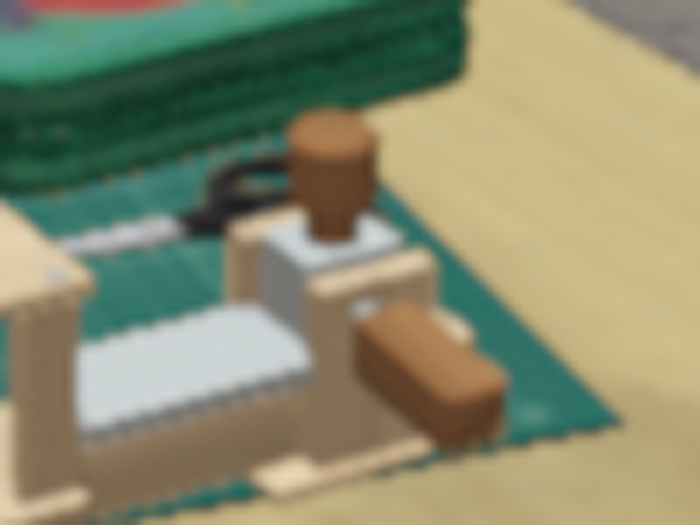

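```bash
python3 -c "
from h import *
c=bot.camera('wrist')
for z in (.05,.053,.056): print(pw(c,309.5,36,z).round(4))
t=bot.camera('top')
print('tip',pw(t,320+277/6,170+132/6,.05),'nearface', pw(t,320+260/6,170+319/6,.06),'handle front edge',pw(t,320+270/6,170+331/6,.055),'farface',pw(t,320+277/6,170+170/6,.06))
"
```

```text
[ 0.591  -0.1096  0.05  ]
[ 0.5907 -0.1096  0.053 ]
[ 0.5904 -0.1096  0.056 ]
tip [ 0.69760384 -0.10924187  0.05      ] nearface [ 0.63577625 -0.1006743   0.06      ] handle front edge [ 0.63306782 -0.10400114  0.055     ] farface [ 0.68262789 -0.10782462  0.06      ]
```

```bash
python3 -c "
from workcell import bot
print(bot.job_done(), bot.get_obs()['time'])
"
```

```text
the job is handed in; nothing more can be done
the job is handed in; nothing more can be done
```

I fed out all four tiles that were in the dispenser. They lie flat in the tray as two stacks of two. I then drew the slide home until it met its stop at about 13 N, and pushed the lock pin in from the robot side until the handle pressed on the cheek, also at about 13 N. After letting go I backed the gripper off, and the job was handed in at about 50 s.

**Last checks:** The last pictures show the magazine empty, the tiles inside the tray and the robot touching nothing. The pin's tip stands about 15 mm beyond the far cheek.

**One disagreement:** After release the handle sagged slightly in the hole's clearance. The pictures put its front edge about 2–3 mm off the cheek at the top. I took this as tilt and did not push it again.

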